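# Stamp a module case with a mallet and a sprung stamp

## Task

Stamp the inspection mark on the grey module case: lay it flat in the nest of the stamping fixture, between the two side lips and with one end up to the end stop below the stamp, and let go of it. Then take the mallet by its handle, give the head of the sprung stamp a brisk blow (not a slow press) that drives it down on to the case, and lay the mallet back level in both saddles of its rest, leaving the case in the nest. Touch the stamp with nothing but the mallet, and do not shift the other things on the bench.

Things in the scene. Friction and masses are not known exactly. Their poses are not given: they have to be found in the camera images.
- case: Flat grey module case lying on the bench or its 2.5 mm thick mat, 70 (its x) x 104 (its y, from -49 to +55) x 22 mm high, 0.2 kg. Origin at the underside, 3 mm from mid-length (which lies towards +y). Grip it across the 70 mm width, near the end that will stay clear of the stamp. Either end may go to the stop.
- nest (a point): Mid-nest point on the bed's top, 20 mm above the bench; x along the nest to the stop, z up. A case touching the stop has its mid-length here, its y axis along x (either way). Stop face at x = 52 mm, 16 mm high. Side lips 5 mm high, 76 mm apart inside, at x = 5 to 51 mm. For x < 0 the bed is only 58 mm wide: finger room beside the case. Bring the case in from -x, about 8 mm up, then lower it.
- stamp_fixture: Stamping fixture, bolted down: grey base plate 185 x 110 x 10 mm, aluminium bed (the nest) with lips and end stop, grey column at its far (+x) end. The column's arm reaches back over the bed (nest x > 20 mm, 32 mm wide), underside 50 mm, top 66 mm above the bed. Origin at the underside, 25 mm in +x from the nest point; same axes.
- stamp: Sprung stamp: upright steel plunger in the arm's end, round flat head 28 mm across on a coil spring. Origin at the head's top centre, 124 mm above the bench when up, at x = 36 mm in the nest's frame (keep the gripper's body clear of it). Its foot, 58 mm lower, then hangs 24 mm above a case in the nest. Spring force 4 N at first, 7 N as the foot meets the case.
- mallet: Mallet, 200 mm long, 0.24 kg: handle of section 24 mm wide x 20 mm high, two-faced head 40 mm across, 64 mm tall. Origin on the handle's axis, 80 mm behind the head's axis: the place to grip, midway between the saddles. x along the handle to the head, z up along the head. Handle from x = -100 mm to the head. Starts level in its rest, origin 62 mm above the bench.
- mallet_face (a point): Centre of the mallet head's lower striking face: 80 mm along x and 32 mm below the mallet's origin.
- rest_seat (a point): Where the mallet's origin is when it lies in its rest, 62 mm above the bench; x along the handle to the head, z up. The rest (base 130 x 70 x 8 mm, bolted down) has two wooden saddles at x = -42 and +42 mm, 12 mm thick along x; floors 10 mm below this point, cheeks 32 mm apart with tops 3.5 mm above it.
- pliers: bystander: long-nose pliers with blue handles, 47 x 145 x 12 mm; origin under its middle
- tape: bystander: roll of black tape lying flat, 58 mm across, 19 mm high; origin under its middle
- transformer: bystander: small transformer, 44 x 66 x 40 mm; origin under its middle
- tip_box: bystander: small oblong box, 20 x 60 x 18 mm; origin under its middle
- flux_bottle: bystander: little brown bottle with a pointed cap, 33 mm across, 109 mm tall; origin under its middle
- ipa_bottle: bystander: white bottle with a pump top, 56 mm across, 151 mm tall; origin under its middle
- battery_9v: bystander: square battery standing up, 18 x 31 x 47 mm; origin under its middle
- mug: bystander: mug, 78 mm across, 101 mm tall; origin under its middle

How it is judged (in metres and radians):
On the way, in this order (a step that is already met when the one before it is completed fails the run):
1. the case lies flat in the nest, its end within about 1 cm of the stop, released (x of case in the frame of nest between -0.015 and 0.007 m and y of case in the frame of nest between -0.007 and 0.007 m and z of case in the frame of nest between -0.004 and 0.004 m and angle between the y axis of case and the x axis of nest, either way round below 0.12 rad and angle between the z axis of case and the z axis of nest, either way round below 0.06 rad and contact force between the fingers and case below 0.1 N), for 0.3 s.
2. the mallet strikes the stamp briskly (the stamp moves faster than 0.04 m/s) towards the case in the nest (x of case in the frame of nest between -0.015 and 0.007 m and y of case in the frame of nest between -0.007 and 0.007 m and z of case in the frame of nest between -0.004 and 0.004 m and angle between the y axis of case and the x axis of nest, either way round below 0.12 rad and angle between the z axis of case and the z axis of nest, either way round below 0.06 rad and z of stamp in the frame of nest below 0.1025 m and linear speed of stamp above 0.04 m/s and contact force between stamp and case below 3 N).
3. the stamp, driven by the mallet, hits the case with more than 3 N (contact force between mallet and stamp above 1 N and contact force between stamp and case above 3 N).
At the end, for the whole second after the job is handed in: Mallet still and level (0.1 rad) in both saddles, within 20 mm of the seat point along the handle, 7 mm across, 5 mm in height; case flat in the nest (origin -15 to +7 mm along, 7 mm across, 0.12 rad); stamp back up to within 3 mm (x of case in the frame of nest between -0.015 and 0.007 m and y of case in the frame of nest between -0.007 and 0.007 m and z of case in the frame of nest between -0.004 and 0.004 m and angle between the y axis of case and the x axis of nest, either way round below 0.12 rad and angle between the z axis of case and the z axis of nest, either way round below 0.06 rad and z of stamp in the frame of nest above 0.101 m and x of mallet in the frame of rest_seat between -0.02 and 0.02 m and y of mallet in the frame of rest_seat between -0.007 and 0.007 m and z of mallet in the frame of rest_seat between -0.005 and 0.005 m and angle between mallet's own z axis and vertical below 0.1 rad and angle between the x axis of mallet and the x axis of rest_seat, either way round below 0.15 rad and linear speed of each of mallet, case below 0.02 m/s); the robot touches nothing.
It fails at once if the robot itself touches the stamp (contact force between any of the fingers, the arm and stamp above 1 N).
It fails at once if a bystander is shifted by more than 3 cm (distance of any of pliers, tape, transformer, tip_box, flux_bottle, ipa_bottle, battery_9v, mug from where it was at the start of the episode above 0.03 m).
It also fails if it takes over 51 s, if anything falls off the work surface, if the arm or the gripper's body presses on something with over 40 N, if the wrist force passes 120 N, or if a joint passes its speed limit or range.

## Robot

A 6-joint arm with a two-finger parallel gripper is mounted at the origin on a cart in front of the work surface, level with it; the furniture and walls round the work are solid. World frame = base frame: x ahead of the robot, y to its left, z up, the work surface at z = 0. Lengths are in mm, angles in rad, forces in N, time in s.
With the tool pointing down it reaches from about 425 to 925 mm from the base axis. Payload 12.5 kg.
Tool frame: the origin (TCP) lies on the centre line of the jaws, within the pads' length; the fingertips stand 19 mm ahead of it and the grasp point (between the pads) is the TCP; z points along the fingers, y is the line along which they close (so a half turn about z gives the same grasp; the last joint's range is limited). The gripper opens to 85 mm and grips with 20 to 120 N. Pads are 22 mm wide; open, the fingers measure 114 mm over their backs; the gripper's body (76 mm by 85 mm) begins 54 mm behind the grasp point. The pads swing forward as they close: fully open they stand 13 mm farther back than shut.
Start: joints at [1.063, 0.491, 1.559, -0, 1.092, -0.106], TCP at [244.406, 575.246, 250.327] pointing down, gripper open.
Joint ranges: [-3.1, 3.1], [-0.84, 2.19], [0.05, 2.79], [-1.13, 4.28], [0.06, 2.93], [-2.69, 2.69]. Speed limits (rad/s): [2.22, 2.22, 2.79, 3.14, 3.14, 3.14].

## Interface

Orientations are given as a unit quaternion [x, y, z, w].
In Python, from station import ctrl gives the robot as it stands.
- The arm moves only by the tool servo_tool, never from a script. Its argument "rows" is a list of rows, each an object of numbers: "x", "y", "z": the shift along the tool's x, y, z in mm; "rx", "ry", "rz": the turn, a rotation vector about the tool's x, y, z in rad; "hand": the finger opening in mm, from 0 to 85.4. A call has exactly 10 rows; each row is the pose to reach, as a shift and turn from the pose commanded when the call began, along the tool's axes at that moment; what a row does not reach only later rows make up. A row lasts 1/10 s, in which the tool goes at most 50 mm and 8.59 degrees, less where a joint would pass 70% of its speed; a pose out of reach is approached as far as the arm can. A call with a gripper value outside its range is refused whole. The fingers move at their own pace and stop on an object; the grip force is fixed at half the most. Time passes only in rows, so rows that repeat a pose let the fingers close, or fill a call up. It gives the time, the measured TCP pose, the force, the opening and the grip force at its end, in the units of the state.
- ctrl.get_obs(): the state, without advancing time (a new reading comes with each control period).
- ctrl.get_image(name): name is "scene" or "top" or "wrist"; returns (picture, depth): 400x640x3 uint8, blue, green, red; 400x640 float32, mm along the optical axis (not along the pixel's ray), 0 where there is no reading.
- ctrl.camera_params(name): a dict with "mtx" (3x3 intrinsics, pixels), "world_to_cam" (4x4, takes a point from world to camera coordinates). Camera axes: x right, y up, looking along -z (the intrinsics and any distortion apply to the point x, -y, -z); pixel columns grow to the right and rows downward; lengths in mm; the calibration is good to about 2 mm. A picture is of the moment at which its call begins: read the wrist's pose just before it. camera_params takes no time and is no camera call; for the wrist camera it gives the pose at the moment of the call.
- ctrl.sign_off(): hands the job in; it is judged then, once.
Trained networks look in the newest picture that a camera, given by its name, has taken for a name from the list of things; names that differ only in an ending like _2 or _b are one class to them, and where a whole thing is asked for, a point or a joint stands for the part that bears it (a point fixed in the world has none). Each returns a list of dicts, best first, with "confidence" (0 to 1); they miss things now and then, are a little off and sometimes report something else, mostly with a low value. They report only what shows in the picture. A call takes as long as a camera call.
- ctrl.cut_out(camera, query): "mask" (400x640 bool, what is visible of it) and "extent" ([centre column, centre row, width, height] in pixels, round what is visible of it).
- ctrl.place_of(camera, query): "location" ([row, column] in pixels: a listed point, or the origin of a listed thing).
The state is a dict: "t": time; "joint_positions": joint angles; "joint_velocities": joint speeds; "tau": joint torques, N m; "position": TCP position; "ee_rot": TCP orientation; "force": force on the tool from outside, world axes, zero at the start; "ft_torque": the same for the moment, N m; "width": opening from 0.0 (shut) to 1.0 (fully open); "finger_force": force on a finger pad.
Only numpy, scipy, OpenCV 4.12 (cv2) and the standard library are available. Lean on these libraries where they do the work, as an engineer would, in place of code of your own. Each camera call takes 0.05 s, during which the arm holds its last target. There are 200 camera calls.

## Working session

There is one attempt and no reset: what is moved stays moved. The work goes in short steps, Python scripts to look and compute and a tool call to move; the robot and the scene stay as the last step left them, time stands still between calls to the robot, and variables do not carry over. Pictures are saved under pics/ and viewed, at most 10 in all, crops included, and the job is handed in when it is done.

Besides the shell and the picture viewer there is one more tool, called after "Emit:" as a command line: name --argument value ..., lists and objects as JSON in quotes. servo_tool: Moves the arm, as the interface text tells. Its arguments: {"type":"object","properties":{"rows":{"type":"array","items":{"type":"object","properties":{"x":{"type":"number"},"y":{"type":"number"},"z":{"type":"number"},"rx":{"type":"number"},"ry":{"type":"number"},"rz":{"type":"number"},"hand":{"type":"number"}}}}},"required":["rows"]}

```bash
ls; mkdir -p pics; cat > h.py <<'E'
import numpy as np, cv2
from station import ctrl
from scipy.spatial.transform import Rotation as R
def unproj(cam,px,depth=None,z=None):
    """px Nx2 (col,row); depth mm or plane height z -> world"""
    p=ctrl.camera_params(cam);K=np.array(p["mtx"]);T=np.linalg.inv(np.array(p["world_to_cam"]))
    px=np.atleast_2d(np.asarray(px,float))
    r=np.c_[(px[:,0]-K[0,2])/K[0,0],-(px[:,1]-K[1,2])/K[1,1],-np.ones(len(px))]
    if depth is not None: d=np.asarray(depth,float).reshape(-1,1)
    else:
        rw=r@T[:3,:3].T; d=((z-T[2,3])/rw[:,2]).reshape(-1,1)
    return (r*d)@T[:3,:3].T+T[:3,3]
def cloud(cam,mask,dep):
    v,u=np.nonzero(mask&(dep>0)); return unproj(cam,np.c_[u,v],dep[v,u])
E
python3 - <<'E'
from h import *
for c in ["scene","top"]:
    im,d=ctrl.get_image(c); cv2.imwrite(f"pics/{c}0.png",im); np.save(f"{c}0.npy",d)
    print(c,ctrl.camera_params(c).keys(),np.linalg.inv(np.array(ctrl.camera_params(c)["world_to_cam"])).round(2).tolist())
    for q in ["case","nest","stamp_fixture","stamp","mallet","mallet_face","rest_seat"]:
        r=ctrl.place_of(c,q)[:2]
        for k in r: print(c,q,np.round(k["location"],1),round(k["confidence"],2))
    for q in ["case","mallet","stamp","stamp_fixture"]:
        for k in ctrl.cut_out(c,q)[:1]:
            P=cloud(c,k["mask"],d); print(q,k["confidence"],k["extent"],np.median(P,0).round(1),P.min(0).round(),P.max(0).round())
            np.save(f"{c}_{q}.npy",P)
o=ctrl.get_obs();print(o["t"],o["ee_rot"],o["position"])
E
```

```text
pics
scene dict_keys(['mtx', 'world_to_cam']) [[0.65, 0.39, -0.66, -157.79], [-0.76, 0.33, -0.56, -423.56], [0.0, 0.86, 0.51, 640.43], [0.0, 0.0, 0.0, 1.0]]
scene case [288.2 417.2] 0.64
scene case [263.8 474.3] 0.33
scene nest [233.3 334. ] 0.58
scene stamp_fixture [235.7 336.2] 0.61
scene stamp_fixture [196.5 247. ] 0.43
scene stamp [190.8 343.5] 0.65
scene mallet [195.8 247.7] 0.59
scene mallet_face [190.  272.2] 0.82
scene rest_seat [192.4 247.1] 0.97
scene rest_seat [196.3 246.4] 0.22
case 0.86 [416.6, 286.1, 46.4, 45.8] [ 493.3 -124.5   23.9] [ 450. -163.    1.] [569. -71.  28.]
mallet 0.77 [245.4, 188.1, 66.5, 37.6] [505.6 353.4  73.2] [378. 333.   4.] [704. 497. 100.]
stamp 0.63 [277.4, 255.3, 45.5, 29.0] [387.7 177.4  10.2] [368. 101.   0.] [421. 230.  17.]
stamp_fixture 0.63 [338.0, 222.6, 81.0, 78.6] [550.1 109.3  22.5] [456.  62.   1.] [750. 254. 129.]
top dict_keys(['mtx', 'world_to_cam']) [[-0.0, 1.0, -0.06, 464.19], [-1.0, -0.0, -0.0, 157.04], [-0.0, 0.06, 1.0, 1250.84], [0.0, 0.0, 0.0, 1.0]]
top case [201.2 406.4] 0.63
top nest [182.2 322.5] 0.61
top nest [202.2 323.5] 0.56
top stamp_fixture [194.5 324.6] 0.76
top stamp [182.  326.4] 0.51
top mallet [217.  239.1] 0.65
top mallet_face [189.  241.4] 0.58
top rest_seat [213.  233.8] 0.78
top rest_seat [186.9 239.4] 0.66
case 0.93 [410.0, 204.2, 33.3, 43.9] [ 511.5 -115.    21. ] [ 456. -157.   -7.] [572. -74.  30.]
mallet 0.58 [238.7, 216.3, 19.6, 76.5] [493.1 359.5  72.1] [383. 335.  -0.] [590. 392. 100.]
stamp 0.7 [237.8, 217.9, 19.8, 75.9] [491.7 359.5  72.2] [383. 335.   2.] [578. 392. 100.]
stamp_fixture 0.83 [321.8, 193.8, 34.9, 71.4] [551.1 123.6  16.8] [462.  63.  -4.] [646. 180. 128.]
1.2 [1.99556591e-01 9.79886303e-01 3.33622896e-05 1.18334993e-05] [244.3980552  575.2395142  250.32456652]
```

```bash
python3 - <<'E'
from h import *
a=cv2.imread("pics/scene0.png")[130:360,180:520]; cv2.imwrite("pics/a.png",cv2.resize(a,None,fx=2.35,fy=2.35,interpolation=cv2.INTER_CUBIC))
a=cv2.imread("pics/top0.png")[120:270,200:460]; cv2.imwrite("pics/b.png",cv2.resize(a,None,fx=3,fy=3,interpolation=cv2.INTER_CUBIC))
E
```

```text
(no output)
```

View pics/a.png

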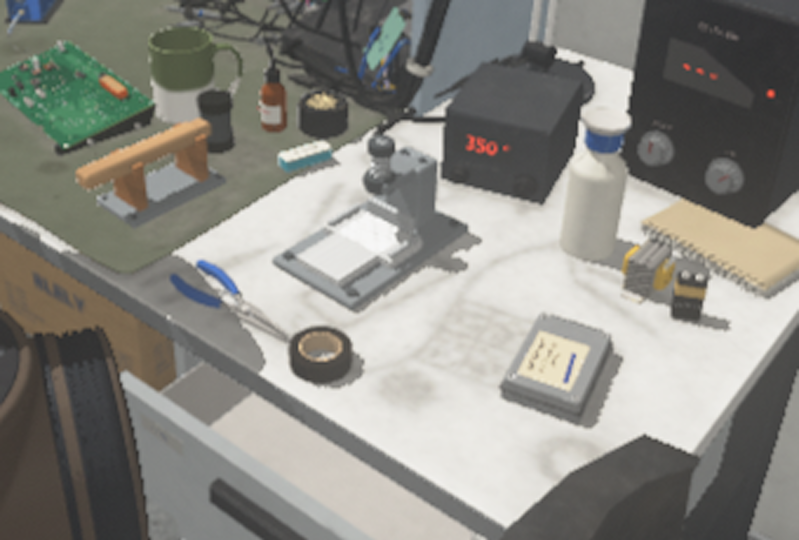

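View pics/b.png

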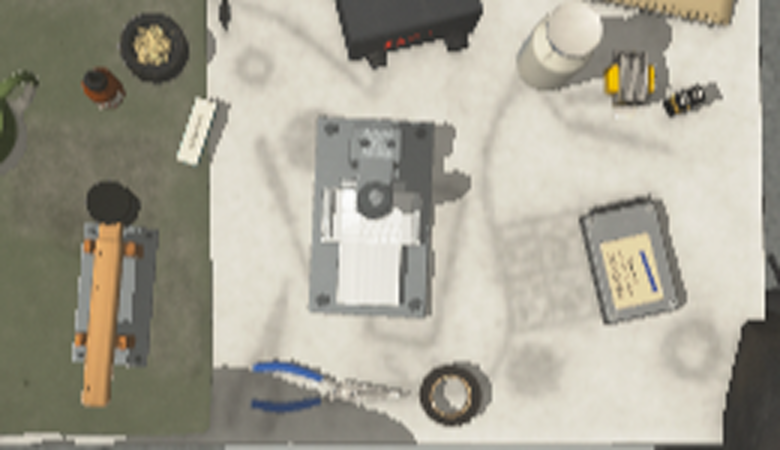

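```bash
cat >> h.py <<'E'
def rect(P,lo,hi):
    Q=P[(P[:,2]>lo)&(P[:,2]<hi)]; r=cv2.minAreaRect(Q[:,:2].astype(np.float32))
    b=cv2.boxPoints(r); e=[b[1]-b[0],b[2]-b[1]]; l=max(e,key=np.linalg.norm); l=l*np.sign(l[0])
    return len(Q),np.round(r[0],1),np.round(sorted(r[1]),1),round(float(np.arctan2(l[1],l[0])),3)
def rel(pos,yaw):
    """shift & turn from the current pose to a tool-down pose at pos; tool y axis along world yaw"""
    o=ctrl.get_obs(); C=R.from_quat(o["ee_rot"]); y=np.array([np.cos(yaw),np.sin(yaw),0]); z=np.array([0,0,-1.])
    N=R.from_matrix(np.c_[np.cross(y,z),y,z]); return C.inv().apply(np.array(pos)-o["position"]).round(1),(C.inv()*N).as_rotvec().round(3)
E
python3 - <<'E'
from h import *
for c in ["scene","top"]:
    print(c,"case",rect(np.load(f"{c}_case.npy"),14,35),"plate",rect(np.load(f"{c}_stamp_fixture.npy"),6,14),"handle",rect(np.load(f"{c}_mallet.npy"),64,78),"head",rect(np.load(f"{c}_mallet.npy"),85,110),"stamphead",rect(np.load(f"{c}_stamp_fixture.npy"),116,135))
from math import *
d=np.load("top0.npy");im=np.zeros((400,640),bool);im[120:270,200:460]=1
P=cloud("top",im,d);m=lambda a,b,c,e:P[(P[:,0]>a)&(P[:,0]<b)&(P[:,1]>c)&(P[:,1]<e)]
print(rect(m(440,660,60,190),6,14),rect(m(440,660,60,190),116,140),rect(m(440,660,60,190),17,30),rect(m(350,640,320,410),64,78),rect(m(350,640,320,410),88,110))
T=np.linalg.inv(np.array(ctrl.camera_params("wrist")["world_to_cam"]));o=ctrl.get_obs()
C=R.from_quat(o["ee_rot"]);print("wristcam in tool",C.inv().apply(T[:3,3]-o["position"]).round(1),C.inv().apply(-T[:3,2]).round(2),np.array(ctrl.camera_params("wrist")["mtx"]).round())
print(rel([515,110,250],pi/2),rel([450,110,250],pi/2))
E
```

```text
scene case (1232, array([ 510.4, -118.5]), array([ 68.8, 110. ]), 0.22) plate (772, array([593.3, 129.5]), array([146.5, 291. ]), 0.195) handle (538, array([472. , 356.8]), array([ 33.2, 188. ]), -0.098) head (140, array([557.9, 353.4]), array([36.9, 42.3]), 0.458) stamphead (101, array([558.6, 120.4]), array([25.7, 26.3]), 0.631)
top case (912, array([ 513. , -116.4]), array([ 69. , 108.3]), 0.218) plate (1013, array([553.4, 122.3]), array([109.8, 184.3]), -0.048) handle (542, array([468.6, 361.8]), array([ 27.7, 173.2]), -0.108) head (181, array([560.5, 354.8]), array([37.5, 38.3]), 0.712) stamphead (92, array([561.7, 121.2]), array([25.6, 25.7]), -0.001)
(1041, array([553.2, 118.3]), array([117.7, 184.4]), -0.049) (92, array([561.7, 121.2]), array([25.6, 25.7]), -0.001) (792, array([533.4, 121.8]), array([ 94.6, 128.8]), -0.031) (583, array([468.4, 362. ]), array([ 44.4, 172.5]), -0.075) (178, array([560.6, 355. ]), array([37.5, 37.9]), 0.76)
wristcam in tool [  69.6    0.5 -122.8] [-0.27 -0.    0.96] [[343.   0. 320.]
 [  0. 343. 200.]
 [  0.   0.   1.]]
(array([-4.310e+02, -3.224e+02,  3.000e-01]), array([ 0.   ,  0.   , -0.402])) (array([-3.712e+02, -3.478e+02,  3.000e-01]), array([ 0.   ,  0.   , -0.402]))
```

Emit:
servo_tool --rows '[{"x": -25, "y": -20, "rz": -0.04, "hand": 85}, {"x": -60, "y": -48, "rz": -0.08, "hand": 85}, {"x": -99, "y": -79, "rz": -0.12, "hand": 85}, {"x": -138, "y": -110, "rz": -0.16, "hand": 85}, {"x": -177, "y": -141, "rz": -0.2, "hand": 85}, {"x": -216, "y": -172, "rz": -0.24, "hand": 85}, {"x": -255, "y": -203, "rz": -0.28, "hand": 85}, {"x": -294, "y": -234, "rz": -0.32, "hand": 85}, {"x": -333, "y": -265, "rz": -0.354, "hand": 85}, {"x": -370, "y": -295, "rz": -0.354, "hand": 85}]'

```text
$.rows[0]: bad value
```

```bash
cat > look.py <<'E'
from h import *
import sys
im,d=ctrl.get_image("wrist"); n=sys.argv[1]; cv2.imwrite(f"pics/w{n}.png",im)
P=cloud("wrist",np.ones(d.shape,bool),d); np.save(f"w{n}.npy",P)
o=ctrl.get_obs();print(o["t"],o["position"].round(1) if hasattr(o["position"],"round") else o["position"],np.abs(o["joint_velocities"]).max())
E
python3 look.py 1; python3 - <<'E'
from h import *
from math import pi
P=np.load("w1.npy"); m=lambda a,b,c,e:P[(P[:,0]>a)&(P[:,0]<b)&(P[:,1]>c)&(P[:,1]<e)]
Q=m(440,660,50,195)
for a,b in [(6,14),(17,22.5),(23,28),(30,40),(80,89),(118,130)]: print(a,b,rect(Q,a,b))
print(np.histogram(Q[:,2],bins=np.arange(-5,135,4)))
print(rel([515,-117,250],pi/2+0.219))
E
```

```text
1.25 [244.4 575.2 250.3] 0.002072015787182019
6 14 (0, array([0., 0.]), array([0., 0.]), 0.0)
17 22.5 (0, array([0., 0.]), array([0., 0.]), 0.0)
23 28 (0, array([0., 0.]), array([0., 0.]), 0.0)
30 40 (0, array([0., 0.]), array([0., 0.]), 0.0)
80 89 (0, array([0., 0.]), array([0., 0.]), 0.0)
118 130 (0, array([0., 0.]), array([0., 0.]), 0.0)
(array([0, 0, 0, 0, 0, 0, 0, 0, 0, 0, 0, 0, 0, 0, 0, 0, 0, 0, 0, 0, 0, 0,
       0, 0, 0, 0, 0, 0, 0, 0, 0, 0, 0, 0]), array([ -5,  -1,   3,   7,  11,  15,  19,  23,  27,  31,  35,  39,  43,
        47,  51,  55,  59,  63,  67,  71,  75,  79,  83,  87,  91,  95,
        99, 103, 107, 111, 115, 119, 123, 127, 131]))
(array([-5.198e+02, -5.313e+02,  3.000e-01]), array([ 0.   ,  0.   , -0.621]))
```

View pics/w1.png

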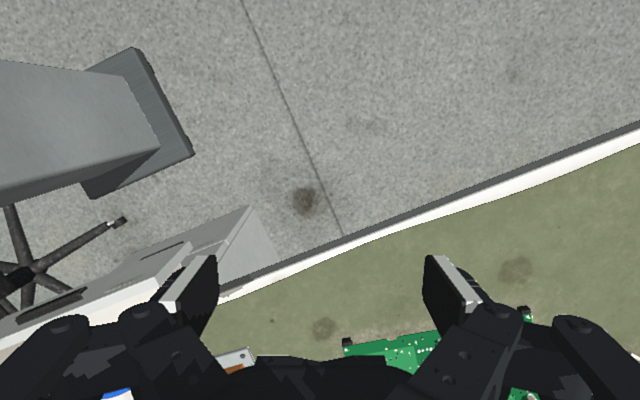

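Emit:
servo_tool --rows '[{"x": -25, "y": -15, "z": 0, "rx": 0, "ry": 0, "rz": -0.04, "hand": 85}, {"x": -65, "y": -39, "z": 0, "rx": 0, "ry": 0, "rz": -0.08, "hand": 85}, {"x": -107, "y": -65, "z": 0, "rx": 0, "ry": 0, "rz": -0.12, "hand": 85}, {"x": -149, "y": -91, "z": 0, "rx": 0, "ry": 0, "rz": -0.16, "hand": 85}, {"x": -191, "y": -117, "z": 0, "rx": 0, "ry": 0, "rz": -0.2, "hand": 85}, {"x": -233, "y": -143, "z": 0, "rx": 0, "ry": 0, "rz": -0.24, "hand": 85}, {"x": -275, "y": -169, "z": 0, "rx": 0, "ry": 0, "rz": -0.28, "hand": 85}, {"x": -317, "y": -195, "z": 0, "rx": 0, "ry": 0, "rz": -0.32, "hand": 85}, {"x": -359, "y": -221, "z": 0, "rx": 0, "ry": 0, "rz": -0.354, "hand": 85}, {"x": -401, "y": -247, "z": 0, "rx": 0, "ry": 0, "rz": -0.354, "hand": 85}]'

```text
t: 2.25
position: [517.8, 189.2, 250.5]
ee_rot: [0.023, 1.0, 0.0, 0.0]
force: [0.3, 0.4, 0.1]
width: 0.992
finger_force: 0.0
```

```bash
python3 - <<'E'
from h import *
print(rel([600,121,250],np.pi/2-.048))
E
```

```text
(array([-85.3, -64.3,   0.6]), array([0.   , 0.   , 0.001]))
```

Emit:
servo_tool --rows '[{"x": -20, "y": -15, "z": 0, "rx": 0, "ry": 0, "rz": 0, "hand": 85}, {"x": -50, "y": -38, "z": 0, "rx": 0, "ry": 0, "rz": 0, "hand": 85}, {"x": -75, "y": -55, "z": 0, "rx": 0, "ry": 0, "rz": 0, "hand": 85}, {"x": -85, "y": -64, "z": 0, "rx": 0, "ry": 0, "rz": 0, "hand": 85}, {"x": -85, "y": -64, "z": 0, "rx": 0, "ry": 0, "rz": 0, "hand": 85}, {"x": -85, "y": -64, "z": 0, "rx": 0, "ry": 0, "rz": 0, "hand": 85}, {"x": -85, "y": -64, "z": 0, "rx": 0, "ry": 0, "rz": 0, "hand": 85}, {"x": -85, "y": -64, "z": 0, "rx": 0, "ry": 0, "rz": 0, "hand": 85}, {"x": -85, "y": -64, "z": 0, "rx": 0, "ry": 0, "rz": 0, "hand": 85}, {"x": -85, "y": -64, "z": 0, "rx": 0, "ry": 0, "rz": 0, "hand": 85}]'

```text
t: 3.25
position: [598.5, 123.5, 250.5]
ee_rot: [0.024, 1.0, 0.0, 0.0]
force: [-0.6, 0.1, 0.3]
width: 0.996
finger_force: 0.0
```

```bash

python3 look.py 2; python3 - <<'E'
from h import *
from math import pi
P=np.load("w2.npy"); m=lambda a,b,c,e:P[(P[:,0]>a)&(P[:,0]<b)&(P[:,1]>c)&(P[:,1]<e)]
Q=m(440,660,50,195)
for a,b in [(6,14),(17,22.5),(23,28),(30,40),(80,89),(118,130)]: print(a,b,rect(Q,a,b))
print(np.histogram(Q[:,2],bins=np.arange(-5,135,4))[0])
print(ctrl.place_of("wrist","nest")[:1],ctrl.place_of("wrist","stamp")[:1])
print(rel([515,-117,250],pi/2+0.219),rel([570,-110,250],pi/2+0.219))
E
```

```text
3.3 [598.6 123.4 250.4] 0.003829061197468683
6 14 (7786, array([551.6, 122.2]), array([109.9, 183.6]), -0.047)
17 22.5 (6716, array([533.3, 123.1]), array([ 91.9, 126.9]), -0.047)
23 28 (562, array([564.9, 121.6]), array([69.2, 87.9]), 1.523)
30 40 (179, array([586.4, 120.3]), array([20.3, 59.7]), 1.518)
80 89 (2696, array([586.1, 120. ]), array([45.3, 82. ]), -0.031)
118 130 (1115, array([560.3, 121.9]), array([26.9, 27.3]), 0.779)
[3830 5761  159 7253  431 2754 4010  560   22   85   86    5    8    4
    7    9   12   12   11   18   34 1176 1540   12    0    0    0    0
    0    8   13  510  604    0]
[{'location': [97.8, 318.1], 'confidence': 0.83}] [{'location': [145.4, 314.2], 'confidence': 0.87}]
(array([  72.1, -243.9,    0.3]), array([ 0.   ,  0.   , -0.267])) (array([  17.5, -234.3,    0.3]), array([ 0.   ,  0.   , -0.267]))
```

View pics/w2.png

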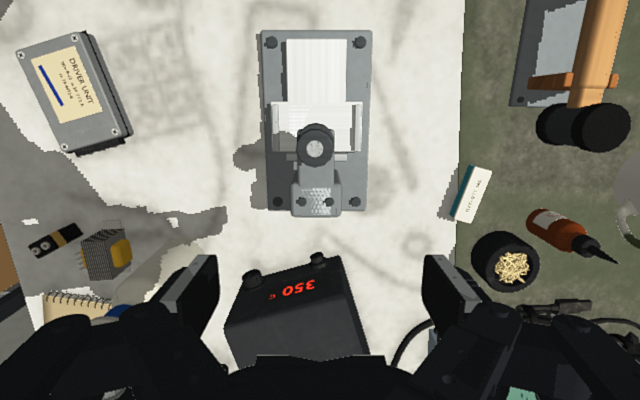

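```bash

python3 - <<'E'
from h import *
from math import pi
P=np.load("w2.npy"); m=lambda a,b,c,e:P[(P[:,0]>a)&(P[:,0]<b)&(P[:,1]>c)&(P[:,1]<e)]
o=ctrl.get_obs(); C=R.from_quat(o["ee_rot"]).inv(); T=C.apply(P-o["position"])
F=T[(T[:,2]<60)&(np.abs(T[:,1])<62)&(np.abs(T[:,1])>38)&(T[:,0]<20)&(T[:,0]>-20)]; print("tips",np.percentile(F[:,2],[50,90,99,100]),F[F[:,2]>-5].min(0),F[F[:,2]>-5].max(0))
Q=m(430,600,-190,-50)
print("case",rect(Q,14,30),rect(Q,19,30)); print(np.histogram(Q[:,2],bins=np.arange(-5,30,1.5))[0])
Q=m(480,640,310,400);print("mhead",rect(Q,85,105),"handle",rect(Q,66,78))
print("nestpt",unproj("wrist",[[318.1,97.8]],z=20))
E
```

```text
tips [-44.5641004   -9.28961612   3.69306918   7.89875297] [-10.87939789 -55.32006349  -4.99732069] [12.38159513 56.95857497  7.89875297]
case (8047, array([ 512.2, -117.1]), array([ 69.3, 108.2]), 0.223) (7358, array([ 509., -118.]), array([ 69. , 101.4]), 0.222)
[   4  497 6976 5875  369   90  100   96   87   70  177  127  126  228
  269  145  929 4595 1786   47    1    0    0]
mhead (2239, array([559.3, 354.3]), array([39.4, 39.9]), -1.478) handle (2700, array([526.1, 355. ]), array([41.3, 97.8]), -0.343)
nestpt [[523.66646366 125.24301291  20.        ]]
```

```bash

python3 - <<'E'
from h import *
from math import pi
print(rel([480,-124.3,100],pi/2+0.222),rel([480,-124.3,13],pi/2+0.222))
E
```

```text
(array([ 106.7, -252.9,  150.3]), array([ 0.  ,  0.  , -0.27])) (array([ 106.7, -252.9,  237.3]), array([ 0.  ,  0.  , -0.27]))
```

Emit:
servo_tool --rows '[{"x": 10, "y": -22, "z": 0, "rx": 0, "ry": 0, "rz": -0.03, "hand": 85}, {"x": 26, "y": -60, "z": 5, "rx": 0, "ry": 0, "rz": -0.07, "hand": 85}, {"x": 43, "y": -100, "z": 15, "rx": 0, "ry": 0, "rz": -0.12, "hand": 85}, {"x": 60, "y": -140, "z": 30, "rx": 0, "ry": 0, "rz": -0.17, "hand": 85}, {"x": 77, "y": -180, "z": 50, "rx": 0, "ry": 0, "rz": -0.22, "hand": 85}, {"x": 93, "y": -220, "z": 75, "rx": 0, "ry": 0, "rz": -0.26, "hand": 85}, {"x": 106, "y": -250, "z": 100, "rx": 0, "ry": 0, "rz": -0.27, "hand": 85}, {"x": 107, "y": -253, "z": 130, "rx": 0, "ry": 0, "rz": -0.27, "hand": 85}, {"x": 107, "y": -253, "z": 145, "rx": 0, "ry": 0, "rz": -0.27, "hand": 85}, {"x": 107, "y": -253, "z": 150, "rx": 0, "ry": 0, "rz": -0.27, "hand": 85}]'

```text
t: 4.4
position: [479.2, -124.7, 98.9]
ee_rot: [-0.11, 0.994, 0.001, -0.001]
force: [-0.3, 0.4, 0.9]
width: 0.998
finger_force: 0.0
```

```bash

python3 look.py 3; python3 - <<'E'
from h import *
from math import pi
P=np.load("w3.npy"); m=lambda a,b,c,e:P[(P[:,0]>a)&(P[:,0]<b)&(P[:,1]>c)&(P[:,1]<e)]
Q=m(430,600,-190,-50)
print("case",rect(Q,14,30),rect(Q,19,30))
c=ctrl.cut_out("top","case"); print([ (k["confidence"],k["extent"]) for k in c])
print(rel([480,-124.3,13],pi/2+0.222))
E
```

```text
4.45 [ 479.4 -124.5   99.1] 0.033074429563519664
case (15576, array([ 512. , -117.4]), array([ 67.5, 109.5]), 0.221) (14952, array([ 508.7, -118.2]), array([ 67.3, 101.4]), 0.221)
[(0.93, [410.0, 204.2, 33.3, 43.9]), (0.32, [307.9, 247.2, 44.5, 15.4]), (0.16, [238.3, 217.5, 29.5, 48.6])]
(array([-0.3, -0. , 87. ]), array([ 0.001, -0.001,  0.   ]))
```

View pics/w3.png

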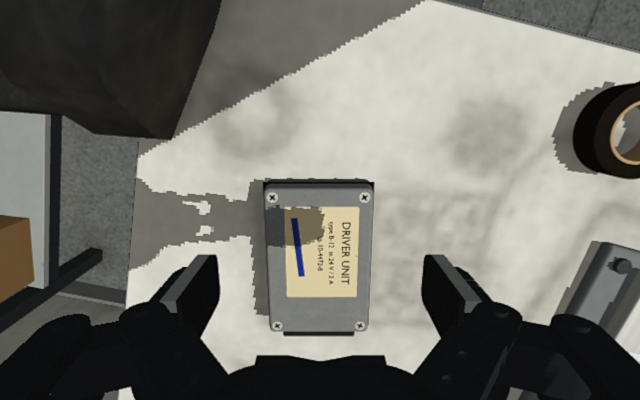

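Emit:
servo_tool --rows '[{"x": 0, "y": 0, "z": 20, "rx": 0, "ry": 0, "rz": 0, "hand": 85}, {"x": 0, "y": 0, "z": 50, "rx": 0, "ry": 0, "rz": 0, "hand": 85}, {"x": 0, "y": 0, "z": 75, "rx": 0, "ry": 0, "rz": 0, "hand": 85}, {"x": 0, "y": 0, "z": 85, "rx": 0, "ry": 0, "rz": 0, "hand": 85}, {"x": 0, "y": 0, "z": 86, "rx": 0, "ry": 0, "rz": 0, "hand": 85}, {"x": 0, "y": 0, "z": 86, "rx": 0, "ry": 0, "rz": 0, "hand": 60}, {"x": 0, "y": 0, "z": 86, "rx": 0, "ry": 0, "rz": 0, "hand": 60}, {"x": 0, "y": 0, "z": 86, "rx": 0, "ry": 0, "rz": 0, "hand": 60}, {"x": 0, "y": 0, "z": 86, "rx": 0, "ry": 0, "rz": 0, "hand": 60}, {"x": 0, "y": 0, "z": 86, "rx": 0, "ry": 0, "rz": 0, "hand": 60}]'

```text
t: 5.5
position: [480.3, -124.6, 15.7]
ee_rot: [-0.111, 0.994, -0.0, 0.001]
force: [-0.6, 1.2, 8.3]
width: 0.799
finger_force: 69.0
```

```bash

python3 - <<'E'
from h import *
from math import pi
print(rel([431.6,128,115],pi/2-0.047))
E
```

```text
(array([ -8.3, 257. , -99.5]), array([-0.001,  0.002,  0.269]))
```

Emit:
servo_tool --rows '[{"x": 0, "y": 0, "z": -8, "rx": 0, "ry": 0, "rz": 0, "hand": 60}, {"x": 0, "y": 0, "z": -28, "rx": 0, "ry": 0, "rz": 0, "hand": 60}, {"x": 0, "y": 12, "z": -55, "rx": 0, "ry": 0, "rz": 0.01, "hand": 60}, {"x": -1, "y": 40, "z": -80, "rx": 0, "ry": 0, "rz": 0.04, "hand": 60}, {"x": -3, "y": 80, "z": -95, "rx": 0, "ry": 0, "rz": 0.08, "hand": 60}, {"x": -4, "y": 122, "z": -99, "rx": 0, "ry": 0, "rz": 0.13, "hand": 60}, {"x": -5, "y": 165, "z": -99, "rx": 0, "ry": 0, "rz": 0.18, "hand": 60}, {"x": -7, "y": 205, "z": -99, "rx": 0, "ry": 0, "rz": 0.22, "hand": 60}, {"x": -8, "y": 240, "z": -99, "rx": 0, "ry": 0, "rz": 0.26, "hand": 60}, {"x": -8, "y": 257, "z": -99, "rx": 0, "ry": 0, "rz": 0.27, "hand": 60}]'

```text
t: 6.5
position: [430.1, 130.2, 114.2]
ee_rot: [0.024, 1.0, 0.0, 0.0]
force: [0.8, -0.2, -2.5]
width: 0.804
finger_force: 69.0
```

```bash

python3 look.py 4; python3 - <<'E'
from h import *
from math import pi
im,d=ctrl.get_image("top");m=np.zeros(d.shape,bool);m[120:270,200:460]=1;P=cloud("top",m,d)
o=ctrl.get_obs();print(o["position"],o["finger_force"])
C=R.from_quat(o["ee_rot"]).inv();W=np.load("w4.npy");T=C.apply(W-o["position"])
Q=T[(np.abs(T[:,1])<34)&(T[:,0]>-80)&(T[:,0]<60)&(T[:,2]>-20)&(T[:,2]<25)]
print("wrist: case in tool",np.percentile(Q,[1,50,99],axis=0).round(1))
b=Q[(Q[:,0]>10)&(np.abs(Q[:,1])<25)];print(np.polyfit(b[:,0],b[:,2],1))
F=W[(W[:,0]>440)&(W[:,0]<660)&(W[:,1]>50)&(W[:,1]<195)]
for k in ((6,14),(17,22.5)):print(rect(F,*k))
print(rel([431.6,128,44.5],pi/2-0.047),rel([491.5,125.1,44.5],pi/2-0.047))
E
```

```text
6.55 [429.8 131.  114.2] 0.11105680899565148
[430.27239326 129.65665463 114.106757  ] 69.01005148887634
wrist: case in tool [[-30.3 -32.4 -15.8]
 [  3.    0.   -5.5]
 [ 23.7  33.3  14.2]]
[  0.95026679 -19.33994134]
(0, array([0., 0.]), array([0., 0.]), 0.0)
(0, array([0., 0.]), array([0., 0.]), 0.0)
(array([-1.4, -1.6, 69.6]), array([0.   , 0.001, 0.002])) (array([-61.3,  -1.8,  69.6]), array([0.   , 0.001, 0.002]))
```

View pics/w4.png

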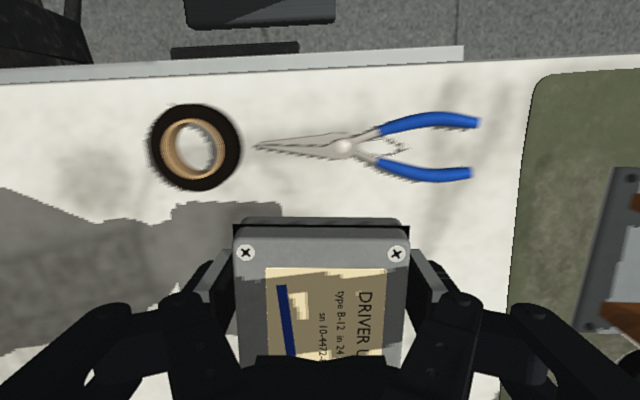

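Emit:
servo_tool --rows '[{"x": -1, "y": -2, "z": 15, "rx": 0, "ry": 0, "rz": 0.002, "hand": 60}, {"x": -1, "y": -2, "z": 40, "rx": 0, "ry": 0, "rz": 0.002, "hand": 60}, {"x": -1, "y": -2, "z": 62, "rx": 0, "ry": 0, "rz": 0.002, "hand": 60}, {"x": -1, "y": -2, "z": 70, "rx": 0, "ry": 0, "rz": 0.002, "hand": 60}, {"x": -8, "y": -2, "z": 70, "rx": 0, "ry": 0, "rz": 0.002, "hand": 60}, {"x": -22, "y": -2, "z": 70, "rx": 0, "ry": 0, "rz": 0.002, "hand": 60}, {"x": -36, "y": -2, "z": 70, "rx": 0, "ry": 0, "rz": 0.002, "hand": 60}, {"x": -46, "y": -2, "z": 70, "rx": 0, "ry": 0, "rz": 0.002, "hand": 60}, {"x": -51, "y": -2, "z": 70, "rx": 0, "ry": 0, "rz": 0.002, "hand": 60}, {"x": -51, "y": -2, "z": 70, "rx": 0, "ry": 0, "rz": 0.002, "hand": 60}]'

```text
t: 7.6
position: [482.4, 123.4, 43.8]
ee_rot: [0.025, 1.0, 0.0, 0.0]
force: [-0.4, -0.4, -2.2]
width: 0.8
finger_force: 69.1
```

```bash

python3 look.py 5; python3 - <<'E'
from h import *
im,d=ctrl.get_image("scene"); a=cv2.resize(im[170:280,270:400],None,fx=4,fy=4,interpolation=cv2.INTER_CUBIC)
w=cv2.imread("pics/w5.png")
im2,d2=ctrl.get_image("top"); b=cv2.resize(im2[150:250,280:370],None,fx=4,fy=4,interpolation=cv2.INTER_CUBIC)
o=np.zeros((440,880,3),np.uint8);o[:440,:520]=a;o[:400,520:880]=b; cv2.imwrite("pics/c5.png",cv2.resize(o,(800,400)))
o=ctrl.get_obs();print(o["position"],o["force"],rel([491.5,125.1,44],np.pi/2-.047))
E
```

```text
7.65 [481.7 123.4  43.6] 0.016632464962780768
[481.21793611 123.52392787  43.40628615] [-0.13920442  0.48617568 -3.22990028] (array([-10.2,   2.1,  -0.6]), array([-0.   , -0.001, -0.003]))
```

View pics/c5.png

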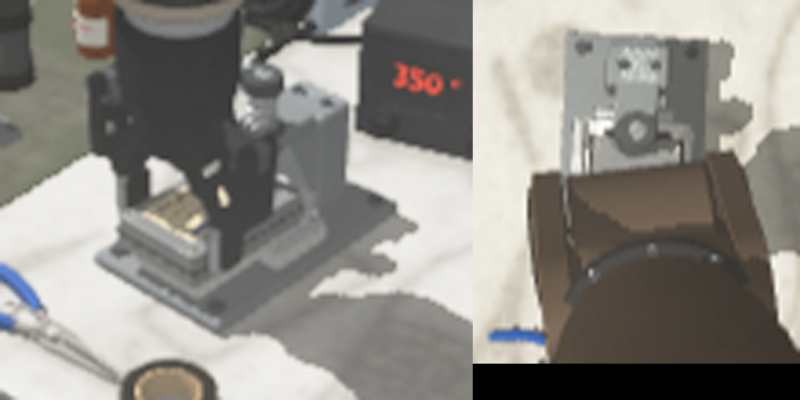

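Emit:
servo_tool --rows '[{"x": -3, "y": 1, "z": 0, "rx": 0, "ry": 0, "rz": -0.003, "hand": 60}, {"x": -7, "y": 2, "z": 0, "rx": 0, "ry": 0, "rz": -0.003, "hand": 60}, {"x": -10, "y": 2, "z": 0, "rx": 0, "ry": 0, "rz": -0.003, "hand": 60}, {"x": -10, "y": 2, "z": 0, "rx": 0, "ry": 0, "rz": -0.003, "hand": 60}, {"x": -10, "y": 2, "z": 2, "rx": 0, "ry": 0, "rz": -0.003, "hand": 60}, {"x": -10, "y": 2, "z": 4, "rx": 0, "ry": 0, "rz": -0.003, "hand": 60}, {"x": -10, "y": 2, "z": 6, "rx": 0, "ry": 0, "rz": -0.003, "hand": 60}, {"x": -10, "y": 2, "z": 7.5, "rx": 0, "ry": 0, "rz": -0.003, "hand": 60}, {"x": -10, "y": 2, "z": 8, "rx": 0, "ry": 0, "rz": -0.003, "hand": 60}, {"x": -10, "y": 2, "z": 8, "rx": 0, "ry": 0, "rz": -0.003, "hand": 60}]'

```text
t: 8.75
position: [491.7, 125.0, 35.8]
ee_rot: [0.023, 1.0, 0.0, 0.0]
force: [-3.7, -0.6, 8.1]
width: 0.805
finger_force: 70.4
```

```bash

python3 look.py 6; python3 - <<'E'
from h import *
o=ctrl.get_obs();print(o["position"],o["force"],o["ft_torque"],rel([491.5,125.1,35.7],np.pi/2-.047))
im,d=ctrl.get_image("top");m=np.zeros(d.shape,bool);m[140:260,270:380]=1;P=cloud("top",m,d)
Q=P[(P[:,0]>530)&(P[:,0]<552)&(P[:,1]>70)&(P[:,1]<175)]
for z0,z1 in((17,22),(22.5,27),(34,47)):
    q=Q[(Q[:,2]>z0)&(Q[:,2]<z1)]; print(z0,len(q),np.percentile(q,[0,5,50,95,100],axis=0).round(1).tolist() if len(q) else 0)
E
```

```text
8.8 [491.7 125.   35.8] 0.0024604311428126735
[491.68717968 125.01617722  35.76786163] [-2.5788224   0.38157728  7.7124516 ] [-0.34992035  0.39326956 -0.0669015 ] (array([0.2, 0.1, 0.1]), array([0., 0., 0.]))
17 2 [[551.0, 159.8, 20.4], [551.0, 160.2, 20.4], [551.0, 164.0, 20.7], [551.1, 167.7, 21.0], [551.1, 168.1, 21.0]]
22.5 1 [[550.6, 162.5, 26.9], [550.6, 162.5, 26.9], [550.6, 162.5, 26.9], [550.6, 162.5, 26.9], [550.6, 162.5, 26.9]]
34 2 [[549.5, 151.5, 42.6], [549.6, 151.7, 42.8], [550.7, 152.9, 44.2], [551.9, 154.1, 45.7], [552.0, 154.3, 45.8]]
```

Emit:
servo_tool --rows '[{"x": 0, "y": 0, "z": 0, "rx": 0, "ry": 0, "rz": 0, "hand": 85}, {"x": 0, "y": 0, "z": 0, "rx": 0, "ry": 0, "rz": 0, "hand": 85}, {"x": 0, "y": 0, "z": 0, "rx": 0, "ry": 0, "rz": 0, "hand": 85}, {"x": 0, "y": 0, "z": 0, "rx": 0, "ry": 0, "rz": 0, "hand": 85}, {"x": 0, "y": 0, "z": -5, "rx": 0, "ry": 0, "rz": 0, "hand": 85}, {"x": 2, "y": 0, "z": -20, "rx": 0, "ry": 0, "rz": 0, "hand": 85}, {"x": 6, "y": 0, "z": -50, "rx": 0, "ry": 0, "rz": 0, "hand": 85}, {"x": 10, "y": 0, "z": -90, "rx": 0, "ry": 0, "rz": 0, "hand": 85}, {"x": 10, "y": 0, "z": -125, "rx": 0, "ry": 0, "rz": 0, "hand": 85}, {"x": 10, "y": 0, "z": -140, "rx": 0, "ry": 0, "rz": 0, "hand": 85}]'

```text
t: 9.85
position: [482.4, 125.6, 178.6]
ee_rot: [0.023, 1.0, 0.0, 0.002]
force: [0.5, -0.8, -0.8]
width: 0.995
finger_force: 0.0
```

```bash

python3 look.py 7; python3 - <<'E'
from h import *
o=ctrl.get_obs();print(o["position"],o["width"])
for c in("scene","top"):
    im,d=ctrl.get_image(c);m=np.zeros(d.shape,bool);m[140:280,270:400]=1;P=cloud(c,m,d)
    Q=P[(P[:,0]>440)&(P[:,0]<600)&(P[:,1]>65)&(P[:,1]<180)]
    print(c,"case",rect(Q,37,46),"plate",rect(Q,6,14))
    if c=="scene":a=cv2.resize(im[170:280,270:400],None,fx=5,fy=5,interpolation=cv2.INTER_CUBIC);cv2.imwrite("pics/c7.png",a)
k=ctrl.cut_out("scene","case"); print([(i["confidence"],i["extent"]) for i in k])
E
```

```text
9.9 [482.8 125.7 179.6] 0.08638899124833939
[482.84891771 125.68886714 179.57437529] 0.9970967952936287
scene case (802, array([533.3, 122.3]), array([ 70. , 131.3]), -0.049) plate (552, array([529. , 121.7]), array([110. , 143.4]), -0.047)
top case (100, array([576.5, 123.1]), array([47.7, 67.3]), -1.461) plate (209, array([532.4, 121.7]), array([110.1, 135.1]), -0.001)
[(0.63, [328.9, 229.1, 47.8, 35.2])]
```

View pics/c7.png

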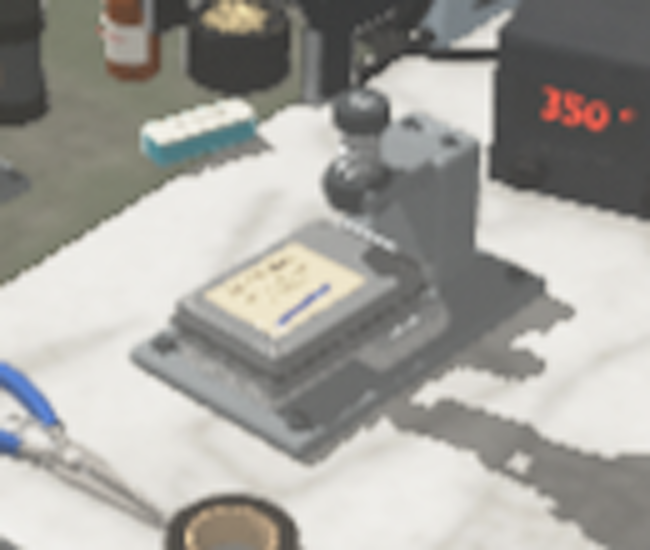

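```bash

python3 - <<'E'
from h import *
print(rel([480,362.5,180],np.pi/2-.103))
E
```

```text
(array([ 12.7, 236.7,  -4.8]), array([0.   , 0.   , 0.056]))
```

Emit:
servo_tool --rows '[{"x": 1, "y": 18, "z": -5, "rx": 0, "ry": 0, "rz": 0.01, "hand": 85}, {"x": 3, "y": 55, "z": -5, "rx": 0, "ry": 0, "rz": 0.02, "hand": 85}, {"x": 5, "y": 100, "z": -5, "rx": 0, "ry": 0, "rz": 0.03, "hand": 85}, {"x": 8, "y": 145, "z": -5, "rx": 0, "ry": 0, "rz": 0.04, "hand": 85}, {"x": 10, "y": 190, "z": -5, "rx": 0, "ry": 0, "rz": 0.05, "hand": 85}, {"x": 12, "y": 222, "z": -5, "rx": 0, "ry": 0, "rz": 0.056, "hand": 85}, {"x": 12.5, "y": 237, "z": -5, "rx": 0, "ry": 0, "rz": 0.056, "hand": 85}, {"x": 12.5, "y": 237, "z": -5, "rx": 0, "ry": 0, "rz": 0.056, "hand": 85}, {"x": 12.5, "y": 237, "z": -5, "rx": 0, "ry": 0, "rz": 0.056, "hand": 85}, {"x": 12.5, "y": 237, "z": -5, "rx": 0, "ry": 0, "rz": 0.056, "hand": 85}]'

```text
t: 11.05
position: [480.6, 361.4, 180.0]
ee_rot: [0.052, 0.999, -0.0, -0.0]
force: [0.8, -0.6, 0.2]
width: 0.996
finger_force: 0.0
```

```bash

python3 look.py 8; python3 - <<'E'
from h import *
P=np.load("w8.npy");Q=P[(P[:,0]>360)&(P[:,0]<560)&(P[:,1]>315)&(P[:,1]<410)]
q=Q[(Q[:,2]>67)&(Q[:,2]<78)];print("handle",rect(Q,67.5,78),len(q))
# centre line per x slice
X=[];Y=[]
for a in range(370,470,6):
    s=q[(q[:,0]>=a)&(q[:,0]<a+6)]
    if len(s)>20: X.append(a+3);Y.append((np.percentile(s[:,1],2)+np.percentile(s[:,1],98))/2)
c=np.polyfit(X,Y,1);print(len(X),c,"y at 480",np.polyval(c,480), "top z",np.median(q[:,2]))
print("base",rect(Q,5,11))
w=Q[(Q[:,2]>58)&(Q[:,2]<80)];print("all near",rect(w,58,80))
print(rel([480,np.polyval(c,480),62],np.pi/2+c[0]))
E
```

```text
11.1 [480.7 361.5 180.2] 0.008233802149860978
handle (7869, array([467.9, 362.6]), array([ 34.7, 176.3]), -0.076) 7960
16 [-7.14087417e-02  3.96414271e+02] y at 480 362.13807486336026 top z 71.52624665579171
base (4912, array([452.8, 362.8]), array([ 91.3, 185.5]), -0.001)
all near (8848, array([468.7, 362.6]), array([ 45.8, 178.4]), -0.078)
(array([  0.7,   0.6, 118.2]), array([-0.   , -0.   , -0.033]))
```

View pics/w8.png

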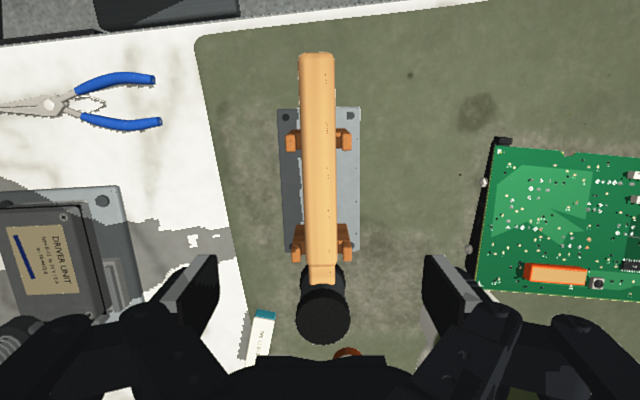

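Emit:
servo_tool --rows '[{"x": 0.5, "y": 0.4, "z": 15, "rx": 0, "ry": 0, "rz": -0.01, "hand": 85}, {"x": 0.7, "y": 0.4, "z": 50, "rx": 0, "ry": 0, "rz": -0.018, "hand": 85}, {"x": 0.7, "y": 0.4, "z": 90, "rx": 0, "ry": 0, "rz": -0.018, "hand": 85}, {"x": 0.7, "y": 0.4, "z": 113, "rx": 0, "ry": 0, "rz": -0.018, "hand": 85}, {"x": 0.7, "y": 0.4, "z": 118, "rx": 0, "ry": 0, "rz": -0.018, "hand": 60}, {"x": 0.7, "y": 0.4, "z": 118, "rx": 0, "ry": 0, "rz": -0.018, "hand": 45}, {"x": 0.7, "y": 0.4, "z": 118, "rx": 0, "ry": 0, "rz": -0.018, "hand": 30}, {"x": 0.7, "y": 0.4, "z": 118, "rx": 0, "ry": 0, "rz": -0.018, "hand": 15}, {"x": 0.7, "y": 0.4, "z": 118, "rx": 0, "ry": 0, "rz": -0.018, "hand": 15}, {"x": 0.7, "y": 0.4, "z": 118, "rx": 0, "ry": 0, "rz": -0.018, "hand": 15}]'

```text
t: 12.1
position: [480.4, 363.4, 64.0]
ee_rot: [0.042, 0.999, 0.001, 0.001]
force: [-0.5, -2.0, 5.1]
width: 0.268
finger_force: 59.0
```

```bash

python3 - <<'E'
from h import *
o=ctrl.get_obs();print({k:np.round(o[k],4).tolist() for k in("t","position","ee_rot","force","ft_torque","width","finger_force")})
E
```

```text
{'t': 12.1, 'position': [480.3694, 363.445, 63.9772], 'ee_rot': [0.0424, 0.9991, 0.0006, 0.0011], 'force': [-0.4645, -2.0294, 5.1488], 'ft_torque': [-0.4312, 0.0541, -0.0419], 'width': 0.2684, 'finger_force': 58.99}
```

Emit:
servo_tool --rows '[{"x": 0, "y": 0, "z": 0, "rx": 0, "ry": 0, "rz": 0, "hand": 15}, {"x": 0, "y": 0, "z": 0, "rx": 0, "ry": 0, "rz": 0, "hand": 15}, {"x": 0, "y": 0, "z": -5, "rx": 0, "ry": 0, "rz": 0, "hand": 15}, {"x": 0, "y": 0, "z": -18, "rx": 0, "ry": 0, "rz": 0, "hand": 15}, {"x": 0, "y": 0, "z": -40, "rx": 0, "ry": 0, "rz": 0, "hand": 15}, {"x": 0, "y": 0, "z": -70, "rx": 0, "ry": 0, "rz": 0, "hand": 15}, {"x": 0, "y": 0, "z": -100, "rx": 0, "ry": 0, "rz": 0, "hand": 15}, {"x": 0, "y": 0, "z": -125, "rx": 0, "ry": 0, "rz": 0, "hand": 15}, {"x": 0, "y": 0, "z": -140, "rx": 0, "ry": 0, "rz": 0, "hand": 15}, {"x": 0, "y": 0, "z": -143, "rx": 0, "ry": 0, "rz": 0, "hand": 15}]'

```text
t: 13.1
position: [480.1, 363.6, 208.2]
ee_rot: [0.042, 0.999, 0.001, 0.002]
force: [0.9, 0.3, -2.9]
width: 0.27
finger_force: 59.1
```

```bash

python3 look.py 9; python3 - <<'E'
from h import *
o=ctrl.get_obs();print({k:np.round(o[k],4).tolist() for k in("t","position","ee_rot","force","ft_torque","width","finger_force")})
P=np.load("w9.npy");T=R.from_quat(o["ee_rot"]).inv().apply(P-o["position"])
Q=T[(np.abs(T[:,1])<15)&(T[:,0]>20)&(T[:,0]<110)&(T[:,2]>-30)&(T[:,2]<40)]
# top surface centre line of the handle behind the grip, in tool axes
print(len(Q),"top z(x)",np.polyfit(Q[:,0],Q[:,2],1).round(3),"y(x)",np.polyfit(Q[:,0],Q[:,1],1).round(3),"xmax",np.percentile(Q[:,0],99.5),np.percentile(Q[:,1],[1,99]))
d=np.load("top0.npy");im,d=ctrl.get_image("top");m=np.zeros(d.shape,bool);m[120:300,180:300]=1;P=cloud("top",m,d)
Q=P[(P[:,1]>320)&(P[:,1]<400)&(P[:,0]>535)&(P[:,0]<600)&(P[:,2]>210)]
print(len(Q),Q[:,:2].mean(0) if len(Q) else 0, np.median(Q[:,2]) if len(Q) else 0)
print(rel([482,125.6,208],np.pi/2-.047))
E
```

```text
13.15 [479.9 363.4 207.3] 0.034119375868043776
{'t': 13.15, 'position': [479.9416, 363.437, 207.2584], 'ee_rot': [0.0423, 0.9991, 0.0008, 0.0011], 'force': [0.0017, -0.3602, -2.4398], 'ft_torque': [-0.0024, 0.0283, -0.0333], 'width': 0.2676, 'finger_force': 59.0567}
17011 top z(x) [ 0.    -7.265] y(x) [-0.    0.78] xmax 99.33106028311947 [-10.88853821  12.42756063]
269 [554.9720204  345.13424533] 238.5511662271955
(array([ -22.4, -236.6,   -2.2]), array([ 0.001,  0.001, -0.038]))
```

Emit:
servo_tool --rows '[{"x": -2, "y": -15, "z": 0, "rx": 0, "ry": 0, "rz": 0, "hand": 15}, {"x": -5, "y": -45, "z": 0, "rx": 0, "ry": 0, "rz": -0.01, "hand": 15}, {"x": -8, "y": -85, "z": 0, "rx": 0, "ry": 0, "rz": -0.015, "hand": 15}, {"x": -12, "y": -125, "z": 0, "rx": 0, "ry": 0, "rz": -0.02, "hand": 15}, {"x": -16, "y": -165, "z": 0, "rx": 0, "ry": 0, "rz": -0.03, "hand": 15}, {"x": -19, "y": -200, "z": 0, "rx": 0, "ry": 0, "rz": -0.035, "hand": 15}, {"x": -21, "y": -225, "z": 0, "rx": 0, "ry": 0, "rz": -0.038, "hand": 15}, {"x": -22, "y": -236, "z": 7, "rx": 0, "ry": 0, "rz": -0.038, "hand": 15}, {"x": -22, "y": -237, "z": 17, "rx": 0, "ry": 0, "rz": -0.038, "hand": 15}, {"x": -22, "y": -237, "z": 20, "rx": 0, "ry": 0, "rz": -0.038, "hand": 15}]'

```text
t: 14.2
position: [481.1, 125.4, 183.6]
ee_rot: [0.024, 1.0, -0.0, -0.001]
force: [-0.5, 0.1, -2.1]
width: 0.271
finger_force: 59.3
```

```bash

python3 look.py 10; python3 - <<'E'
from h import *
o=ctrl.get_obs();print({k:np.round(o[k],4).tolist() for k in("t","position","ee_rot","force","ft_torque","width","finger_force")})
im,d=ctrl.get_image("scene");a=cv2.resize(im[120:290,250:420],None,fx=3.5,fy=3.5,interpolation=cv2.INTER_CUBIC);cv2.imwrite("pics/c10.png",a)
m=np.zeros(d.shape,bool);m[120:290,250:420]=1;P=cloud("scene",m,d)
Q=P[(P[:,0]>440)&(P[:,0]<600)&(P[:,1]>65)&(P[:,1]<180)];print("case",rect(Q,37,46),"plate",rect(Q,6,14))
im,d=ctrl.get_image("top");m=np.zeros(d.shape,bool);m[120:300,280:370]=1;P=cloud("top",m,d)
Q=P[(P[:,1]>80)&(P[:,1]<160)&(P[:,0]>535)&(P[:,0]<600)&(P[:,2]>180)]
print(rect(Q,200,240),np.median(Q[:,2]))
print(rel([481.5,125.6,178],np.pi/2-.047))
E
```

```text
14.25 [481.1 125.8 183.7] 0.02451956020973754
{'t': 14.25, 'position': [481.0826, 125.7766, 183.68], 'ee_rot': [0.0233, 0.9997, -0.0001, -0.0012], 'force': [0.1018, 0.0758, -3.6438], 'ft_torque': [-0.0028, 0.0327, 0.0115], 'width': 0.2694, 'finger_force': 59.2819}
case (805, array([532.9, 123. ]), array([ 70.6, 132.8]), -0.044) plate (540, array([528.9, 122.3]), array([110.6, 145.4]), -0.047)
(223, array([561.1, 123.9]), array([37.6, 37.8]), -0.015) 213.82474091431868
(array([-0. , -0.5,  6.7]), array([-0.   , -0.001,  0.001]))
```

View pics/c10.png

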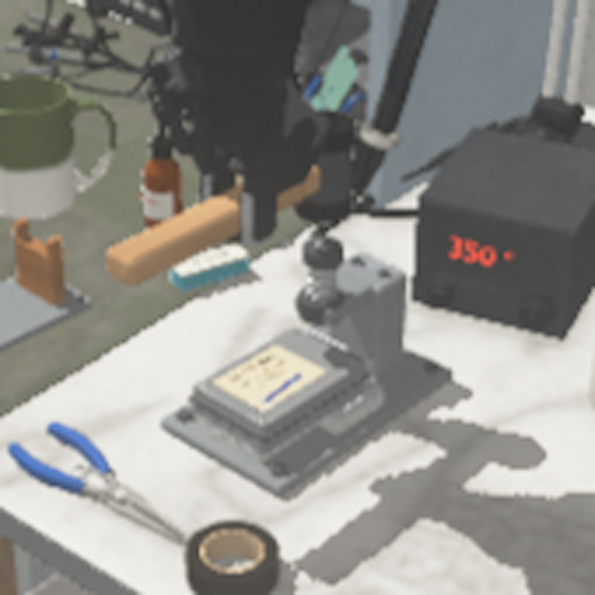

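Emit:
servo_tool --rows '[{"x": 0, "y": -1, "z": 6, "rx": 0, "ry": 0, "rz": 0, "hand": 15}, {"x": 0, "y": -1.5, "z": 28, "rx": 0, "ry": 0, "rz": 0, "hand": 15}, {"x": 0, "y": -1.5, "z": 54, "rx": 0, "ry": 0, "rz": 0, "hand": 15}, {"x": 0, "y": -1.5, "z": 54, "rx": 0, "ry": 0, "rz": 0, "hand": 15}, {"x": 0, "y": -1.5, "z": 54, "rx": 0, "ry": 0, "rz": 0, "hand": 15}, {"x": 0, "y": -1.5, "z": 40, "rx": 0, "ry": 0, "rz": 0, "hand": 15}, {"x": 0, "y": -1.5, "z": 15, "rx": 0, "ry": 0, "rz": 0, "hand": 15}, {"x": 0, "y": -1, "z": -10, "rx": 0, "ry": 0, "rz": 0, "hand": 15}, {"x": 0, "y": -1, "z": -20, "rx": 0, "ry": 0, "rz": 0, "hand": 15}, {"x": 0, "y": -1, "z": -24, "rx": 0, "ry": 0, "rz": 0, "hand": 15}]'

```text
t: 15.35
position: [481.8, 124.4, 210.7]
ee_rot: [0.023, 1.0, 0.0, 0.001]
force: [-0.1, 0.1, -4.0]
width: 0.27
finger_force: 60.0
```

```bash

python3 look.py 11; python3 - <<'E'
from h import *
o=ctrl.get_obs();print({k:np.round(o[k],4).tolist() for k in("t","position","ee_rot","force","ft_torque","width","finger_force")})
P=np.load("w11.npy");T=R.from_quat(o["ee_rot"]).inv().apply(P-o["position"])
Q=T[(np.abs(T[:,1])<15)&(T[:,0]>20)&(T[:,0]<110)&(T[:,2]>-40)&(T[:,2]<40)]
print(len(Q),"top z(x)",np.polyfit(Q[:,0],Q[:,2],1).round(3),"y(x)",np.polyfit(Q[:,0],Q[:,1],1).round(3),"xmax",np.percentile(Q[:,0],99.5))
im,d=ctrl.get_image("scene")
m=np.zeros(d.shape,bool);m[120:290,250:420]=1;P=cloud("scene",m,d)
Q=P[(P[:,0]>440)&(P[:,0]<600)&(P[:,1]>65)&(P[:,1]<180)];print("case",rect(Q,37,46),"plate",rect(Q,6,14))
S=P[(P[:,0]>540)&(P[:,0]<575)&(P[:,1]>105)&(P[:,1]<140)&(P[:,2]<150)];print("stamp top",np.percentile(S[:,2],[95,99,100]))
E
```

```text
15.4 [481.7 124.4 210.3] 0.028549972170719622
{'t': 15.4, 'position': [481.7397, 124.3539, 210.348], 'ee_rot': [0.0233, 0.9997, 0.0002, 0.0009], 'force': [0.1878, -0.7578, -1.5259], 'ft_torque': [0.0153, 0.0336, -0.0413], 'width': 0.2695, 'finger_force': 60.0121}
16044 top z(x) [ 0.071 -7.632] y(x) [-0.002  0.81 ] xmax 99.5777068991747
case (795, array([533.6, 121.9]), array([ 69.2, 132.8]), -0.057) plate (539, array([529.8, 121.9]), array([110.2, 143.1]), -0.04)
stamp top [127.05183791 128.34480701 128.99718254]
```

Emit:
servo_tool --rows '[{"x": 0, "y": 0, "z": 8, "rx": 0, "ry": 0, "rz": 0, "hand": 15}, {"x": 0, "y": 0, "z": 22, "rx": 0, "ry": 0, "rz": 0, "hand": 15}, {"x": 0, "y": 0, "z": 35, "rx": 0, "ry": 0, "rz": 0, "hand": 15}, {"x": 0, "y": 0, "z": 40, "rx": 0, "ry": 0, "rz": 0, "hand": 15}, {"x": 0, "y": 0, "z": 42, "rx": 0, "ry": 0, "rz": 0, "hand": 15}, {"x": 0, "y": 0, "z": 65, "rx": 0, "ry": 0, "rz": 0, "hand": 15}, {"x": 0, "y": 0, "z": 88, "rx": 0, "ry": 0, "rz": 0, "hand": 15}, {"x": 0, "y": 0, "z": 88, "rx": 0, "ry": 0, "rz": 0, "hand": 15}, {"x": 0, "y": 0, "z": 88, "rx": 0, "ry": 0, "rz": 0, "hand": 15}, {"x": 0, "y": 0, "z": 88, "rx": 0, "ry": 0, "rz": 0, "hand": 15}]'

```text
t: 16.45
position: [481.4, 124.3, 122.1]
ee_rot: [0.023, 1.0, 0.0, -0.0]
force: [-5.7, -0.3, 2.5]
width: 0.275
finger_force: 62.5
```

```bash

python3 - <<'E'
from h import *
o=ctrl.get_obs();print({k:np.round(o[k],4).tolist() for k in("t","position","ee_rot","force","ft_torque","width","finger_force")})
im,d=ctrl.get_image("scene")
m=np.zeros(d.shape,bool);m[120:290,250:420]=1;P=cloud("scene",m,d)
S=P[(P[:,0]>540)&(P[:,0]<580)&(P[:,1]>100)&(P[:,1]<145)];print("head top",np.percentile(S[:,2],[90,99]))
E
```

```text
{'t': 16.45, 'position': [481.354, 124.2729, 122.1495], 'ee_rot': [0.0234, 0.9997, 0.0, -0.0001], 'force': [-5.7327, -0.2606, 2.5018], 'ft_torque': [-0.1024, 0.6052, -0.0284], 'width': 0.2749, 'finger_force': 62.4938}
head top [171.958123   175.43499704]
```

```bash

python3 look.py 12; python3 - <<'E'
from h import *
o=ctrl.get_obs();print({k:np.round(o[k],4).tolist() for k in("t","position","force","ft_torque")})
P=np.load("w12.npy");T=R.from_quat(o["ee_rot"]).inv().apply(P-o["position"])
Q=T[(np.abs(T[:,1])<12)&(T[:,0]>25)&(T[:,0]<110)&(T[:,2]>-40)&(T[:,2]<30)]
c=np.polyfit(Q[:,0],Q[:,2],1);th=np.arctan(c[0]);print("tilt",th,c,np.percentile(Q[:,0],99.5))
# axis at grip: 10 mm under top; face in tool frame
a=np.array([0,c[1]+10/np.cos(th)]); f=a+80*np.array([-np.cos(th),-np.sin(th)])+32*np.array([-np.sin(th),np.cos(th)])
print("face: fwd",-f[0],"below",f[1],"world z",o["position"][2]-f[1])
im,d=ctrl.get_image("scene");m=np.ones(d.shape,bool);P=cloud("scene",m,d)
for x0,x1,y0,y1 in((575,620,95,145),(545,585,100,145)):
    S=P[(P[:,0]>x0)&(P[:,0]<x1)&(P[:,1]>y0)&(P[:,1]<y1)&(P[:,2]>50)&(P[:,2]<200)];print(np.histogram(S[:,2],bins=np.arange(50,200,6))[0])
E
```

```text
16.55 [481.3 124.3 122.2] 0.0019407423501307374
{'t': 16.55, 'position': [481.3132, 124.2712, 122.2358], 'force': [-4.7878, -0.6749, 3.4136], 'ft_torque': [-0.1655, 0.5477, -0.0598]}
tilt 0.20953825132746803 [ 0.21265977 -8.54974811] 98.58263044132772
face: fwd 84.90643006431071 below 16.33327674061257 world z 105.90254671058747
[38 28 26 18 26 52 85  0  0  0  1  1  2  0  0  0  0  0  0  0  0  0  0  0]
[19 15  7  7 31 43 58 12 25 18 23 31 26 19 16 21 11  7  6 13 85  4  0  0]
```

Emit:
servo_tool --rows '[{"x": 0, "y": 0, "z": -15, "rx": 0, "ry": 0, "rz": 0, "hand": 15}, {"x": 0, "y": 0, "z": -45, "rx": 0, "ry": 0.07, "rz": 0, "hand": 15}, {"x": 0, "y": 0, "z": -65, "rx": 0, "ry": 0.16, "rz": 0, "hand": 15}, {"x": 0, "y": 0, "z": -70, "rx": 0, "ry": 0.21, "rz": 0, "hand": 15}, {"x": 0, "y": 0, "z": -70, "rx": 0, "ry": 0.21, "rz": 0, "hand": 15}, {"x": 0, "y": 0, "z": -48, "rx": 0, "ry": 0.21, "rz": 0, "hand": 15}, {"x": 0, "y": 0, "z": 0, "rx": 0, "ry": 0.21, "rz": 0, "hand": 15}, {"x": 0, "y": 0, "z": 2, "rx": 0, "ry": 0.21, "rz": 0, "hand": 15}, {"x": 0, "y": 0, "z": 2, "rx": 0, "ry": 0.21, "rz": 0, "hand": 15}, {"x": 0, "y": 0, "z": 2, "rx": 0, "ry": 0.21, "rz": 0, "hand": 15}]'

```text
t: 17.6
position: [481.2, 124.3, 120.9]
ee_rot: [0.023, 0.994, 0.002, -0.105]
force: [-5.1, -1.0, 2.5]
width: 0.27
finger_force: 67.4
```

```bash
cat > tilt.py <<'E'
from h import *
im,d=ctrl.get_image("wrist");P=cloud("wrist",np.ones(d.shape,bool),d)
o=ctrl.get_obs();print({k:np.round(o[k],4).tolist() for k in("t","position","ee_rot","force","ft_torque","width")})
C=R.from_quat(o["ee_rot"]);T=C.inv().apply(P-o["position"])
Q=T[(np.abs(T[:,1])<12)&(T[:,0]>25)&(T[:,0]<110)&(T[:,2]>-40)&(T[:,2]<45)]
c=np.polyfit(Q[:,0],Q[:,2],1);th=np.arctan(c[0]);a=np.array([0,c[1]+10/np.cos(th)])
f=lambda X,Z:a+X*np.array([-np.cos(th),-np.sin(th)])+Z*np.array([-np.sin(th),np.cos(th)])
w=lambda g:(C.apply([g[0],0,g[1]])+o["position"]).round(1)
ez=C.apply([0,0,1]); ty=np.arctan2(C.apply([1,0,0])[2],-C.apply([1,0,0])[0])
print("tilt in tool",th.round(3),"xmax",np.percentile(Q[:,0],99.5).round(1),"tool x axis",C.apply([1,0,0]).round(3),"origin",w(a),"face",w(f(80,32)),"rear edge",w(f(66,32)),"front",w(f(94,32)))
E
python3 tilt.py
```

```text
{'t': 17.65, 'position': [481.2601, 124.3826, 121.1525], 'ee_rot': [0.0232, 0.9942, 0.0025, -0.1046], 'force': [-5.5601, -0.222, 1.2335], 'ft_torque': [0.0141, 0.5404, -0.008], 'width': 0.2675}
tilt in tool 0.454 xmax 92.9 tool x axis [-0.977  0.046  0.208] origin [481.1 124.4 120.3] face [566.3 120.4 108.6] rear edge [552.8 121.  105.2] front [579.9 119.8 111.9]
```

Emit:
servo_tool --rows '[{"x": 0, "y": 0, "z": -20, "rx": 0, "ry": 0, "rz": 0, "hand": 15}, {"x": 0, "y": 0, "z": -45, "rx": 0, "ry": 0.05, "rz": 0, "hand": 15}, {"x": 0, "y": 0, "z": -58, "rx": 0, "ry": 0.1, "rz": 0, "hand": 15}, {"x": 0, "y": 0, "z": -60, "rx": 0, "ry": 0.1, "rz": 0, "hand": 15}, {"x": 0, "y": 0, "z": -60, "rx": 0, "ry": 0.1, "rz": 0, "hand": 15}, {"x": 0, "y": 0, "z": -42, "rx": 0, "ry": 0.1, "rz": 0, "hand": 15}, {"x": 0, "y": 0, "z": 0, "rx": 0, "ry": 0.1, "rz": 0, "hand": 15}, {"x": 0, "y": 0, "z": 3, "rx": 0, "ry": 0.1, "rz": 0, "hand": 15}, {"x": 0, "y": 0, "z": 3, "rx": 0, "ry": 0.1, "rz": 0, "hand": 15}, {"x": 0, "y": 0, "z": 3, "rx": 0, "ry": 0.1, "rz": 0, "hand": 15}]'

```text
t: 18.65
position: [480.2, 124.4, 117.5]
ee_rot: [0.023, 0.988, 0.004, -0.155]
force: [-5.9, -1.2, 2.7]
width: 0.271
finger_force: 70.8
```

```bash
python3 tilt.py
```

```text
{'t': 18.7, 'position': [480.344, 124.3927, 117.735], 'ee_rot': [0.023, 0.9876, 0.0036, -0.155], 'force': [-6.177, -0.4918, 3.4992], 'ft_torque': [0.0078, 0.5441, -0.0431], 'width': 0.2687}
tilt in tool 0.567 xmax 87.3 tool x axis [-0.951  0.044  0.306] origin [480.2 124.4 117.2] face [565.6 120.4 106.5] rear edge [552.  121.1 102.9] front [579.1 119.8 110. ]
```

```bash
cat >> h.py <<'E'
def relt(pos,yaw,tilt):
    o=ctrl.get_obs(); C=R.from_quat(o["ee_rot"]); y=np.array([np.cos(yaw),np.sin(yaw),0]); z=np.array([0,0,-1.])
    N=R.from_matrix(np.c_[np.cross(y,z),y,z])*R.from_euler("y",tilt); return C.inv().apply(np.array(pos)-o["position"]).round(1),(C.inv()*N).as_rotvec().round(3)
E
python3 - <<'E'
from h import *
print(relt([480,124.5,205],np.pi/2-.047,.31),relt([480,245,205],np.pi/2-.066,.43),relt([480,363.4,205],np.pi/2-.085,.55))
E
```

```text
(array([ 27.1,   0.1, -83. ]), array([-0.   , -0.001,  0.   ])) (array([ 32.4, 120.5, -81.3]), array([-0.007,  0.119,  0.018])) (array([ 37.7, 238.7, -79.6]), array([-0.016,  0.239,  0.035]))
```

Emit:
servo_tool --rows '[{"x": 7, "y": 0, "z": -20, "rx": 0, "ry": 0, "rz": 0, "hand": 15}, {"x": 18, "y": 0, "z": -55, "rx": 0, "ry": 0, "rz": 0, "hand": 15}, {"x": 26, "y": 10, "z": -80, "rx": 0, "ry": 0.01, "rz": 0.002, "hand": 15}, {"x": 28, "y": 35, "z": -83, "rx": -0.002, "ry": 0.035, "rz": 0.005, "hand": 15}, {"x": 30, "y": 70, "z": -82, "rx": -0.004, "ry": 0.07, "rz": 0.01, "hand": 15}, {"x": 32, "y": 112, "z": -82, "rx": -0.007, "ry": 0.11, "rz": 0.017, "hand": 15}, {"x": 34, "y": 155, "z": -81, "rx": -0.01, "ry": 0.155, "rz": 0.023, "hand": 15}, {"x": 36, "y": 195, "z": -80, "rx": -0.013, "ry": 0.195, "rz": 0.029, "hand": 15}, {"x": 37, "y": 225, "z": -80, "rx": -0.016, "ry": 0.23, "rz": 0.035, "hand": 15}, {"x": 37.7, "y": 238.7, "z": -79.6, "rx": -0.016, "ry": 0.239, "rz": 0.035, "hand": 15}]'

```text
t: 19.7
position: [480.3, 365.5, 204.5]
ee_rot: [0.04, 0.962, 0.012, -0.271]
force: [1.2, -0.5, -2.3]
width: 0.272
finger_force: 70.2
```

```bash
python3 tilt.py; python3 - <<'E'
from h import *
from math import pi
print(relt([480.4,363.4,90],pi/2-.085,.55),relt([480.4,363.4,64],pi/2-.085,.55))
# where is the case / fixture / stamp now
im,d=ctrl.get_image("scene");P=cloud("scene",np.ones(d.shape,bool),d)
Q=P[(P[:,0]>440)&(P[:,0]<600)&(P[:,1]>65)&(P[:,1]<180)];print("case",rect(Q,37,46),"plate",rect(Q,6,14))
S=Q[(Q[:,0]>545)&(Q[:,0]<575)&(Q[:,1]>105)&(Q[:,1]<140)];print("stamp top",np.percentile(S[:,2],[95,99,100]))
E
```

```text
{'t': 19.75, 'position': [480.1978, 366.0863, 204.265], 'ee_rot': [0.0398, 0.9617, 0.0116, -0.2709], 'force': [-2.2964, -0.1646, -2.7911], 'ft_torque': [-0.0449, -0.3132, -0.0348], 'width': 0.2671}
tilt in tool 0.564 xmax 87.1 tool x axis [-0.85   0.07   0.522] origin [479.8 366.1 203.5] face [560.  359.5 172.8] rear edge [546.  360.6 172.6] front [573.9 358.3 173. ]
(array([-60. ,  -2.8,  97.2]), array([-0.   ,  0.001,  0.002])) (array([-73.6,  -2.8, 119.4]), array([-0.   ,  0.001,  0.002]))
case (790, array([534.5, 122.6]), array([ 70.9, 132.6]), -0.051) plate (544, array([529.3, 122.2]), array([111.5, 143.8]), -0.034)
stamp top [127.00980166 128.24649374 129.04250439]
```

Emit:
servo_tool --rows '[{"x": -8, "y": -2.8, "z": 13, "rx": 0, "ry": 0.001, "rz": 0.002, "hand": 15}, {"x": -25, "y": -2.8, "z": 40, "rx": 0, "ry": 0.001, "rz": 0.002, "hand": 15}, {"x": -45, "y": -2.8, "z": 73, "rx": 0, "ry": 0.001, "rz": 0.002, "hand": 15}, {"x": -58, "y": -2.8, "z": 94, "rx": 0, "ry": 0.001, "rz": 0.002, "hand": 15}, {"x": -62, "y": -2.8, "z": 101, "rx": 0, "ry": 0.001, "rz": 0.002, "hand": 15}, {"x": -66, "y": -2.8, "z": 107, "rx": 0, "ry": 0.001, "rz": 0.002, "hand": 15}, {"x": -70, "y": -2.8, "z": 113, "rx": 0, "ry": 0.001, "rz": 0.002, "hand": 15}, {"x": -73, "y": -2.8, "z": 118.5, "rx": 0, "ry": 0.001, "rz": 0.002, "hand": 15}, {"x": -74, "y": -2.8, "z": 120, "rx": 0, "ry": 0.001, "rz": 0.002, "hand": 15}, {"x": -74, "y": -2.8, "z": 120, "rx": 0, "ry": 0.001, "rz": 0.002, "hand": 15}]'

```text
t: 20.8
position: [480.9, 360.5, 62.9]
ee_rot: [0.042, 0.962, 0.011, -0.271]
force: [-0.7, -0.0, -3.1]
width: 0.267
finger_force: 70.2
```

```bash
python3 tilt.py
```

```text
{'t': 20.85, 'position': [480.9166, 360.5389, 63.0547], 'ee_rot': [0.0418, 0.9616, 0.0114, -0.2711], 'force': [-0.1414, -0.4099, -2.4222], 'ft_torque': [-0.0538, -0.43, -0.0306], 'width': 0.2746}
tilt in tool 0.564 xmax 87.4 tool x axis [-0.85   0.074  0.522] origin [480.5 360.6  62.3] face [560.6 353.6  31.5] rear edge [546.7 354.8  31.3] front [574.6 352.4  31.7]
```

Emit:
servo_tool --rows '[{"x": -0.5, "y": 2, "z": 0.8, "rx": 0, "ry": 0, "rz": 0, "hand": 15}, {"x": -0.8, "y": 2, "z": 1.2, "rx": 0, "ry": 0, "rz": 0, "hand": 15}, {"x": -0.8, "y": 2, "z": 1.2, "rx": 0, "ry": 0, "rz": 0, "hand": 40}, {"x": -0.8, "y": 2, "z": 1.2, "rx": 0, "ry": 0, "rz": 0, "hand": 80}, {"x": -0.8, "y": 2, "z": 1.2, "rx": 0, "ry": 0, "rz": 0, "hand": 80}, {"x": -0.8, "y": 2, "z": 1.2, "rx": 0, "ry": 0, "rz": 0, "hand": 80}, {"x": 5, "y": 2, "z": -8, "rx": 0, "ry": 0, "rz": 0, "hand": 80}, {"x": 16, "y": 2, "z": -26, "rx": 0, "ry": 0, "rz": 0, "hand": 80}, {"x": 30, "y": 2, "z": -48, "rx": 0, "ry": 0, "rz": 0, "hand": 80}, {"x": 37, "y": 2, "z": -60, "rx": 0, "ry": 0, "rz": 0, "hand": 80}]'

```text
t: 21.85
position: [481.2, 362.8, 135.7]
ee_rot: [0.042, 0.962, 0.012, -0.27]
force: [0.0, 0.1, -0.3]
width: 0.934
finger_force: 0.0
```

```bash
python3 - <<'E'
from h import *
from math import pi
im,d=ctrl.get_image("wrist");P=cloud("wrist",np.ones(d.shape,bool),d)
o=ctrl.get_obs();print({k:np.round(o[k],4).tolist() for k in("t","position","ee_rot","force","width")})
Q=P[(P[:,0]>360)&(P[:,0]<600)&(P[:,1]>315)&(P[:,1]<410)]
q=Q[(Q[:,2]>64)&(Q[:,2]<80)]
X=[];Y=[];Z=[]
for a in range(375,540,6):
    s=q[(q[:,0]>=a)&(q[:,0]<a+6)]
    if len(s)>20: X.append(a+3);Y.append((np.percentile(s[:,1],2)+np.percentile(s[:,1],98))/2);Z.append(np.percentile(s[:,2],60))
print(len(X),X[0],X[-1],"y",np.polyfit(X,Y,1),"y480",np.polyval(np.polyfit(X,Y,1),480),"z",np.polyfit(X,Z,1),np.mean(Z))
im,d=ctrl.get_image("top");m=np.zeros(d.shape,bool);m[120:300,180:300]=1;P=cloud("top",m,d)
m=P[(P[:,0]>350)&(P[:,0]<640)&(P[:,1]>320)&(P[:,1]<410)];print("top handle",rect(m,64,78),"head",rect(m,88,110))
print(relt([500.4,361.8,115],pi/2-.085,0),relt([500.4,361.8,64],pi/2-.085,0))
E
```

```text
{'t': 21.9, 'position': [481.7105, 363.0382, 137.0395], 'ee_rot': [0.0416, 0.962, 0.0124, -0.2694], 'force': [0.5885, 0.3861, 2.5139], 'width': 0.9399}
24 384 522 y [-7.21024696e-02  3.98723312e+02] y480 364.1141262284793 z [1.42999712e-03 7.20842652e+01] 72.7320538815648
top handle (0, array([0., 0.]), array([0., 0.]), 0.0) head (0, array([0., 0.]), array([0., 0.]), 0.0)
(array([-26.8,   0.6,   7.5]), array([ 0.001, -0.547, -0.002])) (array([-53.3,   0.5,  51.1]), array([ 0.001, -0.547, -0.002]))
```

Emit:
servo_tool --rows '[{"x": -2, "y": 0, "z": 0, "rx": 0, "ry": -0.1, "rz": 0, "hand": 80}, {"x": -7, "y": 0, "z": 0, "rx": 0, "ry": -0.24, "rz": 0, "hand": 80}, {"x": -14, "y": 0, "z": 2, "rx": 0, "ry": -0.38, "rz": 0, "hand": 80}, {"x": -20, "y": 0.4, "z": 5, "rx": 0, "ry": -0.5, "rz": -0.001, "hand": 80}, {"x": -25, "y": 0.5, "z": 8, "rx": 0, "ry": -0.547, "rz": -0.002, "hand": 80}, {"x": -25.5, "y": 0.5, "z": 8, "rx": 0.001, "ry": -0.547, "rz": -0.002, "hand": 80}, {"x": -34, "y": 0.5, "z": 22, "rx": 0.001, "ry": -0.547, "rz": -0.002, "hand": 80}, {"x": -45, "y": 0.5, "z": 40, "rx": 0.001, "ry": -0.547, "rz": -0.002, "hand": 80}, {"x": -51.5, "y": 0.5, "z": 51, "rx": 0.001, "ry": -0.547, "rz": -0.002, "hand": 80}, {"x": -52, "y": 0.5, "z": 52, "rx": 0.001, "ry": -0.547, "rz": -0.002, "hand": 80}]'

```text
t: 22.95
position: [497.4, 360.9, 59.8]
ee_rot: [0.043, 0.999, -0.002, -0.003]
force: [-0.2, 0.5, 0.2]
width: 0.937
finger_force: 0.0
```

```bash
python3 - <<'E'
from h import *
o=ctrl.get_obs();print({k:np.round(o[k],4).tolist() for k in("t","position","ee_rot","force","width")})
print(relt([499,361.9,63],np.pi/2-.085,0))
E
```

```text
{'t': 22.95, 'position': [497.4474, 360.9215, 59.7546], 'ee_rot': [0.0425, 0.9991, -0.0015, -0.0033], 'force': [-0.2109, 0.5151, 0.23], 'width': 0.9374}
(array([-1.4,  1.1, -3.3]), array([-0.003, -0.006, -0.   ]))
```

Emit:
servo_tool --rows '[{"x": -1.4, "y": 1, "z": -3, "rx": 0, "ry": 0, "rz": 0, "hand": 70}, {"x": -1.4, "y": 1, "z": -3, "rx": 0, "ry": 0, "rz": 0, "hand": 45}, {"x": -1.4, "y": 1, "z": -3, "rx": 0, "ry": 0, "rz": 0, "hand": 15}, {"x": -1.4, "y": 1, "z": -3, "rx": 0, "ry": 0, "rz": 0, "hand": 10}, {"x": -1.4, "y": 1, "z": -3, "rx": 0, "ry": 0, "rz": 0, "hand": 10}, {"x": -1.4, "y": 1, "z": -3, "rx": 0, "ry": 0, "rz": 0, "hand": 10}, {"x": -1.4, "y": 1, "z": -3, "rx": 0, "ry": 0, "rz": 0, "hand": 10}, {"x": -1.4, "y": 1, "z": -3, "rx": 0, "ry": 0, "rz": 0, "hand": 10}, {"x": -1.4, "y": 1, "z": -3, "rx": 0, "ry": 0, "rz": 0, "hand": 10}, {"x": -1.4, "y": 1, "z": -3, "rx": 0, "ry": 0, "rz": 0, "hand": 10}]'

```text
t: 23.95
position: [499.6, 362.4, 65.5]
ee_rot: [0.042, 0.999, -0.0, -0.001]
force: [-0.8, -1.8, 6.2]
width: 0.266
finger_force: 59.5
```

```bash
python3 - <<'E'
from h import *
o=ctrl.get_obs();print({k:np.round(o[k],4).tolist() for k in("t","position","ee_rot","force","width","finger_force")})
print(relt([o["position"][0],o["position"][1],205],np.pi/2-.085,0))
print(relt([509,124,205],np.pi/2-.047,0))
E
```

```text
{'t': 23.95, 'position': [499.6462, 362.418, 65.4894], 'ee_rot': [0.0423, 0.9991, -0.0004, -0.0011], 'force': [-0.8185, -1.7782, 6.2119], 'width': 0.2661, 'finger_force': 59.5285}
(array([ 3.000e-01, -1.000e-01, -1.395e+02]), array([-0.001, -0.002,  0.   ]))
(array([ -29.2, -236.9, -139.4]), array([-0.001, -0.002, -0.038]))
```

Emit:
servo_tool --rows '[{"x": 0, "y": 0, "z": -15, "rx": 0, "ry": 0, "rz": 0, "hand": 10}, {"x": 0, "y": 0, "z": -48, "rx": 0, "ry": 0, "rz": 0, "hand": 10}, {"x": 0, "y": -5, "z": -90, "rx": 0, "ry": 0, "rz": 0, "hand": 10}, {"x": -3, "y": -28, "z": -122, "rx": 0, "ry": 0, "rz": -0.005, "hand": 10}, {"x": -9, "y": -65, "z": -133, "rx": 0, "ry": 0, "rz": -0.01, "hand": 10}, {"x": -15, "y": -110, "z": -134, "rx": 0, "ry": 0, "rz": -0.02, "hand": 10}, {"x": -21, "y": -155, "z": -134, "rx": 0, "ry": 0, "rz": -0.025, "hand": 10}, {"x": -27, "y": -198, "z": -134, "rx": 0, "ry": 0, "rz": -0.03, "hand": 10}, {"x": -31, "y": -227, "z": -134, "rx": 0, "ry": 0, "rz": -0.038, "hand": 10}, {"x": -32, "y": -237, "z": -134, "rx": 0, "ry": 0, "rz": -0.038, "hand": 10}]'

```text
t: 24.95
position: [511.6, 121.3, 199.8]
ee_rot: [0.025, 1.0, -0.001, -0.001]
force: [-0.1, -0.4, -2.2]
width: 0.271
finger_force: 59.2
```

```bash
python3 tilt.py;python3 tilt.py | head -1
```

```text
{'t': 25.0, 'position': [511.6931, 121.3822, 199.6719], 'ee_rot': [0.0246, 0.9997, -0.0007, -0.0013], 'force': [0.5547, -0.6114, -2.8008], 'ft_torque': [0.02, -0.0582, 0.0065], 'width': 0.2706}
tilt in tool 0.004 xmax 99.7 tool x axis [-0.999  0.049  0.003] origin [511.7 121.4 195.4] face [591.6 117.4 163.5] rear edge [577.6 118.1 163.5] front [605.6 116.7 163.5]
{'t': 25.05, 'position': [511.7166, 122.8057, 199.5626], 'ee_rot': [0.0244, 0.9997, -0.0005, -0.0013], 'force': [-0.1088, 0.8721, -2.8446], 'ft_torque': [0.0416, -0.0191, -0.0031], 'width': 0.2687}
```

Emit:
servo_tool --rows '[{"x": 0, "y": 0, "z": 6, "rx": 0, "ry": 0, "rz": 0, "hand": 10}, {"x": 0, "y": 0, "z": 14, "rx": 0, "ry": 0, "rz": 0, "hand": 10}, {"x": 0, "y": 0, "z": 16, "rx": 0, "ry": 0, "rz": 0, "hand": 10}, {"x": 0, "y": 0, "z": 16, "rx": 0, "ry": 0, "rz": 0, "hand": 10}, {"x": 0, "y": 0, "z": 34, "rx": 0, "ry": 0, "rz": 0, "hand": 10}, {"x": 0, "y": 0, "z": 66, "rx": 0, "ry": 0, "rz": 0, "hand": 10}, {"x": 0, "y": 0, "z": 69, "rx": 0, "ry": 0, "rz": 0, "hand": 10}, {"x": 0, "y": 0, "z": 69, "rx": 0, "ry": 0, "rz": 0, "hand": 10}, {"x": 0, "y": 0, "z": 69, "rx": 0, "ry": 0, "rz": 0, "hand": 10}, {"x": 0, "y": 0, "z": 69, "rx": 0, "ry": 0, "rz": 0, "hand": 10}]'

```text
t: 26.05
position: [511.5, 123.7, 130.8]
ee_rot: [0.023, 1.0, -0.001, -0.001]
force: [-2.8, 2.0, 4.4]
width: 0.269
finger_force: 62.8
```

```bash
python3 tilt.py
```

```text
{'t': 26.1, 'position': [511.518, 123.7467, 130.7101], 'ee_rot': [0.0233, 0.9997, -0.0005, -0.0012], 'force': [-3.6999, 1.7664, 3.4389], 'ft_torque': [0.3822, 0.2765, 0.151], 'width': 0.2635}
tilt in tool 0.124 xmax 102.7 tool x axis [-0.999  0.047  0.002] origin [511.5 123.7 127.5] face [594.7 119.8 105.5] rear edge [580.8 120.5 103.8] front [608.6 119.2 107.2]
```

Emit:
servo_tool --rows '[{"x": 0, "y": 0, "z": -10, "rx": 0, "ry": 0, "rz": 0, "hand": 10}, {"x": 0, "y": 0, "z": -30, "rx": 0, "ry": 0, "rz": 0, "hand": 10}, {"x": 0, "y": 0, "z": -45, "rx": 0, "ry": 0, "rz": 0, "hand": 10}, {"x": 0, "y": 0, "z": -48, "rx": 0, "ry": 0, "rz": 0, "hand": 10}, {"x": 0, "y": 0, "z": -48, "rx": 0, "ry": 0, "rz": 0, "hand": 10}, {"x": 0, "y": 0, "z": -48, "rx": 0, "ry": 0, "rz": 0, "hand": 10}, {"x": 0, "y": 0, "z": -48, "rx": 0, "ry": 0, "rz": 0, "hand": 10}, {"x": 0, "y": 0, "z": -48, "rx": 0, "ry": 0, "rz": 0, "hand": 10}, {"x": 0, "y": 0, "z": -32, "rx": 0, "ry": 0, "rz": 0, "hand": 10}, {"x": 0, "y": 0, "z": 8, "rx": 0, "ry": 0, "rz": 0, "hand": 10}]'

```text
t: 27.1
position: [513.4, 123.8, 123.8]
ee_rot: [0.023, 1.0, -0.0, 0.002]
force: [-10.4, 1.1, 27.7]
width: 0.268
finger_force: 68.3
```

```bash
python3 - <<'E'
from h import *
for i in range(6):
    o=ctrl.get_obs();im,d=ctrl.get_image("wrist")
    P=cloud("wrist",np.ones(d.shape,bool),d)
    C=R.from_quat(o["ee_rot"]);T=C.inv().apply(P-o["position"])
    Q=T[(np.abs(T[:,1])<12)&(T[:,0]>25)&(T[:,0]<95)&(T[:,2]>-40)&(T[:,2]<45)]
    c=np.polyfit(Q[:,0],Q[:,2],1);th=np.arctan(c[0])
    print(round(o["t"],2),np.round(o["position"][2],1),np.round(o["force"],1),np.round(o["ft_torque"],2),round(th,3),"edge z",round(o["position"][2]-c[1]-10+41.4*np.sin(th)-32*np.cos(th),1))
E
```

```text
27.1 123.8 [-10.4   1.1  27.7] [0.31 1.48 0.03] 0.185 edge z 91.8
27.15 117.2 [-1.9  0.6 -1.2] [ 0.14 -0.28  0.03] 0.335 edge z 101.3
27.2 119.0 [-3.6 -1.   3.4] [-0.08  0.37 -0.04] 0.338 edge z 103.0
27.25 120.9 [-3.2 -0.8  3.3] [-0.04  0.28 -0.03] 0.338 edge z 104.2
27.3 122.1 [-2.8  0.3  2.9] [-0.04  0.25  0.01] 0.338 edge z 105.0
27.35 122.8 [-3.1  0.1  3.3] [-0.06  0.19 -0.09] 0.337 edge z 105.3
```

```bash
python3 - <<'E'
from h import *
p=np.pi/2
for a in ([511.5,123.7,205],p-.047,0),([506,243,205],p-.066,.17),([499.6,362.4,205],p-.085,.337): print(relt(*a))
E
```

```text
(array([  0.3,  -0. , -81.9]), array([-0.001, -0.002,  0.   ]))
(array([ 11.4, 118.9, -82. ]), array([-0.003,  0.168,  0.019]))
(array([ 23.4, 237.8, -82.1]), array([-0.008,  0.335,  0.038]))
```

Emit:
servo_tool --rows '[{"x": 0, "y": 0, "z": -18, "rx": 0, "ry": 0, "rz": 0, "hand": 10}, {"x": 0, "y": 0, "z": -55, "rx": 0, "ry": 0, "rz": 0, "hand": 10}, {"x": 1, "y": 10, "z": -80, "rx": 0, "ry": 0.015, "rz": 0.002, "hand": 10}, {"x": 4, "y": 38, "z": -82, "rx": -0.001, "ry": 0.055, "rz": 0.006, "hand": 10}, {"x": 8, "y": 78, "z": -82, "rx": -0.002, "ry": 0.11, "rz": 0.012, "hand": 10}, {"x": 12, "y": 120, "z": -82, "rx": -0.003, "ry": 0.17, "rz": 0.019, "hand": 10}, {"x": 16, "y": 163, "z": -82, "rx": -0.005, "ry": 0.23, "rz": 0.026, "hand": 10}, {"x": 20, "y": 203, "z": -82, "rx": -0.007, "ry": 0.285, "rz": 0.032, "hand": 10}, {"x": 23, "y": 230, "z": -82, "rx": -0.008, "ry": 0.325, "rz": 0.038, "hand": 10}, {"x": 23.4, "y": 238, "z": -82, "rx": -0.008, "ry": 0.335, "rz": 0.038, "hand": 10}]'

```text
t: 28.4
position: [499.3, 364.9, 204.3]
ee_rot: [0.041, 0.985, 0.008, -0.168]
force: [-0.2, -0.5, -2.8]
width: 0.274
finger_force: 66.6
```

```bash
python3 - <<'E'
from h import *
for i in range(4): ctrl.get_image("top")
E
python3 tilt.py; python3 - <<'E'
from h import *
p=np.pi/2
for z in (90,66): print(relt([499.6,362.4,z],p-.085,.337))
im,d=ctrl.get_image("scene");P=cloud("scene",np.ones(d.shape,bool),d)
Q=P[(P[:,0]>440)&(P[:,0]<600)&(P[:,1]>65)&(P[:,1]<180)];print("case",rect(Q,37,46),"plate",rect(Q,6,14))
S=Q[(Q[:,0]>545)&(Q[:,0]<575)&(Q[:,1]>105)&(Q[:,1]<140)];print("stamp top",np.percentile(S[:,2],[95,99,100]))
E
```

```text
{'t': 28.65, 'position': [499.5912, 361.4762, 204.278], 'ee_rot': [0.0424, 0.9849, 0.0073, -0.1675], 'force': [-0.0692, 0.566, -2.1425], 'ft_torque': [-0.0935, -0.3262, -0.0607], 'width': 0.2706}
tilt in tool 0.333 xmax 108.2 tool x axis [-0.94   0.081  0.331] origin [498.9 361.5 202.2] face [578.5 354.7 169.9] rear edge [564.5 355.9 170. ] front [592.4 353.5 169.9]
(array([-37.7,   0.9, 107.9]), array([ 0.001,  0.   , -0.001]))
(array([-45.7,   0.9, 130.5]), array([ 0.001,  0.   , -0.001]))
case (821, array([533.5, 122.6]), array([ 70. , 133.1]), -0.046) plate (549, array([529.4, 122.1]), array([111.5, 144.4]), -0.034)
stamp top [127.10101763 127.74125456 129.05662017]
```

Emit:
servo_tool --rows '[{"x": -5, "y": 1, "z": 14, "rx": 0, "ry": 0, "rz": 0, "hand": 10}, {"x": -16, "y": 1, "z": 46, "rx": 0, "ry": 0, "rz": 0, "hand": 10}, {"x": -29, "y": 1, "z": 82, "rx": 0, "ry": 0, "rz": 0, "hand": 10}, {"x": -37, "y": 1, "z": 106, "rx": 0, "ry": 0, "rz": 0, "hand": 10}, {"x": -39, "y": 1, "z": 112, "rx": 0, "ry": 0, "rz": 0, "hand": 10}, {"x": -41, "y": 1, "z": 118, "rx": 0, "ry": 0, "rz": 0, "hand": 10}, {"x": -43, "y": 1, "z": 124, "rx": 0, "ry": 0, "rz": 0, "hand": 10}, {"x": -45, "y": 1, "z": 129, "rx": 0, "ry": 0, "rz": 0, "hand": 10}, {"x": -46, "y": 1, "z": 131, "rx": 0, "ry": 0, "rz": 0, "hand": 10}, {"x": -46, "y": 1, "z": 131, "rx": 0, "ry": 0, "rz": 0, "hand": 10}]'

```text
t: 29.7
position: [499.5, 363.3, 65.0]
ee_rot: [0.042, 0.985, 0.007, -0.168]
force: [-0.5, -4.8, -2.6]
width: 0.269
finger_force: 66.6
```

```bash
python3 tilt.py
```

```text
{'t': 29.75, 'position': [499.5204, 363.276, 65.0127], 'ee_rot': [0.0419, 0.9849, 0.0071, -0.168], 'force': [-1.3388, -4.3955, -3.4812], 'ft_torque': [-0.7112, -0.3294, 0.4739], 'width': 0.2706}
tilt in tool 0.335 xmax 108.3 tool x axis [-0.94   0.08   0.331] origin [498.8 363.3  63. ] face [578.4 356.5  30.7] rear edge [564.5 357.7  30.7] front [592.4 355.4  30.6]
```

Emit:
servo_tool --rows '[{"x": 0, "y": -2, "z": 0, "rx": 0, "ry": 0, "rz": 0, "hand": 10}, {"x": -0.3, "y": -2, "z": 1, "rx": 0, "ry": 0, "rz": 0, "hand": 10}, {"x": -0.3, "y": -2, "z": 1, "rx": 0, "ry": 0, "rz": 0, "hand": 40}, {"x": -0.3, "y": -2, "z": 1, "rx": 0, "ry": 0, "rz": 0, "hand": 80}, {"x": -0.3, "y": -2, "z": 1, "rx": 0, "ry": 0, "rz": 0, "hand": 80}, {"x": -0.3, "y": -2, "z": 1, "rx": 0, "ry": 0, "rz": 0, "hand": 80}, {"x": 3, "y": -2, "z": -8, "rx": 0, "ry": 0, "rz": 0, "hand": 80}, {"x": 12, "y": -2, "z": -34, "rx": 0, "ry": 0, "rz": 0, "hand": 80}, {"x": 24, "y": -2, "z": -68, "rx": 0, "ry": 0, "rz": 0, "hand": 80}, {"x": 30, "y": -2, "z": -85, "rx": 0, "ry": 0, "rz": 0, "hand": 80}]'

```text
t: 30.75
position: [499.8, 361.9, 158.4]
ee_rot: [0.042, 0.985, 0.008, -0.167]
force: [0.3, -0.1, 0.9]
width: 0.938
finger_force: 0.0
```

```bash
python3 - <<'E'
from h import *
im,d=ctrl.get_image("wrist");P=cloud("wrist",np.ones(d.shape,bool),d)
o=ctrl.get_obs();print({k:np.round(o[k],4).tolist() for k in("t","position","force","width")})
q=P[(P[:,0]>360)&(P[:,0]<600)&(P[:,1]>315)&(P[:,1]<410)&(P[:,2]>64)&(P[:,2]<80)]
X=[];Y=[];Z=[]
for a in range(370,540,6):
    s=q[(q[:,0]>=a)&(q[:,0]<a+6)]
    if len(s)>20: X.append(a+3);Y.append((np.percentile(s[:,1],2)+np.percentile(s[:,1],98))/2);Z.append(np.percentile(s[:,2],60))
print(len(X),X[0],X[-1],"y",np.polyfit(X,Y,1),"y480",np.polyval(np.polyfit(X,Y,1),480),"z",np.polyfit(X,Z,1),np.mean(Z))
for c in("scene","top"):
    im,d=ctrl.get_image(c);P=cloud(c,np.ones(d.shape,bool),d)
    m=P[(P[:,0]>350)&(P[:,0]<640)&(P[:,1]>320)&(P[:,1]<410)];print(c,"handle",rect(m,64,78),"head",rect(m,88,105))
    Q=P[(P[:,0]>440)&(P[:,0]<660)&(P[:,1]>65)&(P[:,1]<180)];print("case",rect(Q[Q[:,0]<540],37,46),"plate",rect(Q,6,14),"stamp",rect(Q,116,135))
    S=Q[(Q[:,0]>470)&(Q[:,0]<545)&(Q[:,2]>36)&(Q[:,2]<50)&(abs(Q[:,1]-124)<30)]
    if len(S)>50: print("flat",np.linalg.lstsq(np.c_[S[:,:2]-[520,124],np.ones(len(S))],S[:,2],rcond=None)[0].round(3))
E
```

```text
{'t': 30.8, 'position': [500.3361, 362.1936, 160.4093], 'force': [0.7511, -0.2046, 1.2796], 'width': 0.9369}
27 385 541 y [-8.04917063e-02  4.03129896e+02] y480 364.4938771520608 z [-3.05111580e-03  7.46518275e+01] 73.23916085647569
scene handle (561, array([474.1, 358. ]), array([ 44.4, 192.1]), -0.031) head (130, array([557.1, 356.4]), array([37.6, 39.3]), 0.247)
case (551, array([504.5, 124.2]), array([69.1, 74.6]), -0.071) plate (658, array([550. , 121.4]), array([110.8, 187.2]), -0.026) stamp (102, array([558.8, 120.6]), array([25.4, 27.8]), 0.672)
flat [ 1.9000e-02 -4.0000e-03  4.4867e+01]
top handle (0, array([0., 0.]), array([0., 0.]), 0.0) head (0, array([0., 0.]), array([0., 0.]), 0.0)
case (586, array([505.7, 125.1]), array([67.3, 68.9]), -0.057) plate (934, array([558. , 122.1]), array([109.8, 201.8]), -0.045) stamp (92, array([561.8, 121.2]), array([25.7, 26.3]), -0.002)
flat [ 7.0000e-03 -1.1000e-02  4.1801e+01]
```

```bash
python3 -c "
from station import ctrl
print(ctrl.sign_off())"
```

```text
the job is handed in; nothing more can be done
None
```

I placed the case in the nest, struck the stamp down on to it, laid the mallet back level in its rest, and handed the job in at about 31 s. It took several blows because the mallet turned in the grip. On the last one the wrist read about 28 N against the spring's 7 N, so the stamp hit the case, but the sign-off gave no verdict.

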